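Unpin the chest and tip the bearing block onto the drilling board

ROBOT

A 6-joint arm with a two-finger parallel gripper is mounted at the origin on the work surface. World frame = base frame: x ahead of the robot, y to its left, z up, the work surface at z = 0. Lengths are in mm, angles in rad, forces in N, time in s.
With the tool pointing down it reaches from about 350 to 975 mm from the base axis. Payload 7.1 kg.
Tool frame: the origin (TCP) lies at the very end of the fingers, on their centre line; the grasp point (between the pads) lies 19 mm behind it (ctrl.grip_point_offset is the distance from the TCP to the grasp point, in mm); z points along the fingers, y is the direction in which the jaws open and shut (so a half turn about z gives the same grasp; the last joint's range is limited). The gripper opens to 88 mm and grips with 3 to 60 N. Pads are 20 mm wide; open, the fingers measure 115 mm over their backs; the gripper's body (75 mm by 178 mm) begins 61 mm behind the grasp point.
Start: joints at [1.211, 0.423, 1.63, -0, 1.089, -0.019], TCP at [208.869, 589.049, 194.975] pointing down, gripper open.
Joint ranges: [-3, 3], [-0.9, 2.11], [0.09, 2.58], [-1.31, 4.45], [0.11, 2.69], [-2.54, 2.54]. Speed limits (rad/s): [2.39, 2.39, 3.01, 3.14, 3.14, 3.14].

INTERFACE

Orientations are given as a rotation vector (axis times angle).
In Python, from workcell import ctrl gives the robot as it stands.
- The arm moves only by the tool move_arm, never from a script. Its argument "increments" is one flat list of numbers, 5 for each row, row after row: the closure in counts, from 0 (fully open) to 255 (shut), then the shift along the tool's x, y, z in mm, then the turn about the tool's z in degrees. In form: [grip, dx, dy, dz, yaw, grip, dx, dy, dz, yaw, ...]. A call has 1 to 12 rows; each row is the pose to reach, as a shift and turn from the pose measured when the call began, along the tool's axes at that moment; what a row does not reach only later rows make up. A row lasts 1/8 s, in which the tool goes at most 62.5 mm and 10.7 degrees, less where a joint would pass 70% of its speed; a pose out of reach is approached as far as the arm can. A call with a gripper value outside its range is refused whole. The fingers move at their own pace and stop on an object; the grip force is fixed at half the most. Time passes only in rows, so rows that repeat a pose let the fingers close. It gives the time, the measured TCP pose, the force and the opening at its end, in the units of the state.
- ctrl.get_obs(): the state, without advancing time (a new reading comes with each control period).
- ctrl.get_image(name): name is "scene" or "top" or "wrist"; returns a dict with "frame" (400x640x3 uint8, red, green, blue), "vertical_fov" (degrees; the focal length in pixels is half the picture's height over the tangent of half this angle, whatever the lens; pixels are square), "cx", "cy" (the principal point, pixels), "pose" (4x4, takes a point from camera to world coordinates); the wrist camera has in their place "mount" (4x4, takes a point from camera to tool coordinates, whose origin is the TCP and whose axes are the flange's). Camera axes: x right, y down, z forward; pixel columns grow to the right and rows downward; lengths in mm; the calibration is good to about 2 mm. A picture is of the moment at which its call begins: read the wrist's pose just before it. There is no depth.
- ctrl.close_job(): hands the job in, once; it reports no verdict.
The state is a dict: "t": time; "qpos": joint angles; "qvel": joint speeds; "joint_torque": joint torques, N m; "ee_pos": TCP position; "orientation": TCP orientation; "ft_force": force on the tool from outside, world axes, zero at the start; "moment": the same for the moment, N m; "width": finger opening in mm.
Only numpy, scipy, OpenCV 4.12 (cv2) and the standard library are available. Lean on these libraries where they do the work, as an engineer would, in place of code of your own. Each camera call takes 0.05 s, during which the arm holds its last target.

TASK

Pull the retaining pin out of the hasp staple and lay it on the bench, then lift the lid off the chest and lay it flat, handle up, on the bare bench. Take the bearing block out, stand it upright on the bench right against the front edge of the wooden backing board (the edge nearer the robot), boss facing away from the board, let go, and then push it over that edge so that it lies flat and roughly square on the board, boss up. Leave everything else on the bench where it is.

Things in the scene. Friction and masses are not known exactly. Their poses are not given: they have to be found in the camera images.
- chest: Open-topped plywood chest fixed to the bench, 150 (x) by 160 (y) by 115 mm high, walls and floor 8 mm. Origin: centre of its underside; its front (staple side) faces its -x, towards the robot. Place and yaw vary; it may be on the left with the board on the right, or the other way round.
- staple (a point): Middle of the steel staple's opening, 128 mm above the bench, 12 mm ahead of the chest's front wall. The staple is an upright U-shaped loop of 6 mm round steel across the chest's y; opening 20 mm wide, up to 16 mm above the lid's top. Loop top at 145 mm.
- pin: 70 g pin lying level through the staple on the lid: 10 mm round steel shaft and a black block grip 30 (x) by 22 (y) by 34 mm high, in free air ahead of the chest. Origin: on the shaft's axis in the grip's middle, 128 mm above the bench; the grip reaches 13 mm above and 21 mm below it. Its +x runs along the shaft to the tip; it comes out straight towards its -x, tip out of the staple after 50 mm.
- pin_tip (a point): End of the pin's shaft, 84 mm from the pin's origin along its x.
- lid: Loose plywood lid, 154 by 164 by 8 mm, 350 g, on the chest's rim. Origin: centre of the plate's underside, 115 mm above the bench; z up. Two 6 mm ribs below sit just inside the side walls, so laid flat it is 6 mm above the bench. A slotted steel tongue sticks out 28 mm at its front (-x) around the staple, which stands 22 mm above the lid's top: lift straight up 40 mm or more first.
- lid_handle (a point): Centre of the lid's handle bar, 42 mm above the lid's underside, near the lid's centre (3 mm behind it). The bar is 90 mm long (lid's x), 16 mm wide (lid's y), 14 mm high, with 27 mm free height below it between posts 62 mm apart.
- block: Loose aluminium bearing block, 60 (x) by 50 (y) by 100 mm high, 0.6 to 0.85 kg, standing upright on the chest's floor under the lid, near the middle, turned a little. Origin: centre of its underside, z along its 100 mm length. A round boss (36 mm diameter) sticks out 8 mm from its -x face, its middle 45 mm above the underside; it faces the chest's front.
- block_center (a point): Middle of the bearing block (50 mm above its underside while standing).
- boss (a point): Centre of the boss's outer face: 38 mm from the block's axis towards its -x, 45 mm above its underside.
- board: Wooden board fixed to the bench, 150 (x) by 140 (y) by 10 mm thick. Origin: centre of its underside. Its front edge, the fence, faces its -x (towards the robot), 75 mm from the origin. Place and yaw vary. The block stands against it with its own x along the board's x; pushed near its top towards the board's +x, it tips and falls by itself after about 40 mm of push.
- chuck: Bystander: small steel drill chuck standing on the bench, 42 mm diameter, 60 mm high; origin: centre of its underside.
- wrench: Bystander: wrench lying across the bench's middle line, 140 mm long, about 785 mm ahead of the robot.
- spray: Bystander: grey can, 56 mm diameter, 150 mm high.
- jar: Bystander: jar, 70 mm diameter, 85 mm high.
- brush: Bystander: bench brush, 160 mm long, lying across the bench's middle line about 430 mm ahead of the robot. Between it and the wrench, and between chest and board, the bench is bare: room for the lid with its tongue towards the robot, its middle about 620 mm ahead of the robot.
- offcut: Bystander: dark steel bar offcut, 100 by 40 by 30 mm.
Things that resemble listed ones, but are neither listed nor needed, are in the scene too. There is more than one size of the lid; the job needs the middle-sized.

How it is judged:
By the outcome, as a careful person would: the job done as asked, in the order asked, and still so for the second after the job is handed in, with the robot touching nothing.
It also fails if it takes over 72 s, if anything falls off the work surface, if the arm or the gripper's body presses on something with over 40 N, if the wrist force passes 120 N, or if a joint passes its speed limit or range.

## Working session

There is one attempt and no reset: what is moved stays moved. The work goes in short steps, Python scripts to look and compute and a tool call to move; the robot and the scene stay as the last step left them, time stands still between calls to the robot, and variables do not carry over. Pictures are saved under pics/ and viewed, and the job is handed in when it is done.

Besides the shell and the picture viewer there is one more tool, called after "Call:" as name(argument=value, ...) on one line, values as JSON. move_arm: Moves the arm, as the interface text tells. Its arguments: {"type":"object","properties":{"increments":{"type":"array","items":{"type":"number"}}},"required":["increments"]}

```bash
mkdir -p pics; ls; cat > h.py <<'E'
import numpy as np, cv2, json
from scipy.spatial.transform import Rotation as R
from workcell import ctrl
def T(o):
    M=np.eye(4); M[:3,:3]=R.from_rotvec(o['orientation']).as_matrix(); M[:3,3]=o['ee_pos']; return M
def grab(name,tag):
    o=ctrl.get_obs(); im=ctrl.get_image(name)
    P=im['pose'] if 'pose' in im else T(o)@np.array(im['mount'])
    f=200/np.tan(np.radians(im['vertical_fov'])/2)
    fr=np.array(im['frame']); cv2.imwrite(f'pics/{tag}.png',cv2.cvtColor(fr,cv2.COLOR_RGB2BGR))
    np.savez(f'{tag}.npz',P=P,f=f,cx=im['cx'],cy=im['cy'],fr=fr)
    return load(tag)
def load(tag): return np.load(f'{tag}.npz')
def ray(c,u,v):
    d=np.array([(u-c['cx'])/c['f'],(v-c['cy'])/c['f'],1]); d=c['P'][:3,:3]@d; return c['P'][:3,3],d/np.linalg.norm(d)
def plane(c,u,v,z):
    o,d=ray(c,u,v); return (o+d*(z-o[2])/d[2]).round(1)
def proj(c,p):
    q=np.linalg.inv(c['P'])@np.append(p,1); return (q[:2]/q[2]*c['f']+[c['cx'],c['cy']]).round(1)
def crop(tag,x0,y0,x1,y1,s,out):
    im=cv2.imread(f'pics/{tag}.png')[y0:y1,x0:x1]; cv2.imwrite(f'pics/{out}.png',cv2.resize(im,None,fx=s,fy=s,interpolation=cv2.INTER_CUBIC))
def tri(c1,a,c2,b):
    o1,d1=ray(c1,*a); o2,d2=ray(c2,*b)
    s=np.linalg.lstsq(np.stack([d1,-d2],1),o2-o1,rcond=None)[0]
    p,q=o1+d1*s[0],o2+d2*s[1]; return ((p+q)/2).round(1),np.linalg.norm(p-q).round(1)
E
python3 - <<'E'
from h import *
o=ctrl.get_obs(); print(o)
for n in('scene','top','wrist'):
    c=grab(n,n+'0'); print(n,c['P'].round(3).tolist(),c['f'],c['cx'],c['cy'])
E
```

```text
pics
{'t': 0.0, 'qpos': array([ 1.21100918e+00,  4.23827718e-01,  1.63074340e+00, -3.18391966e-06,
        1.08859324e+00, -1.90217693e-02]), 'qvel': array([ 2.04028305e-05,  2.90949891e-04,  9.07829163e-04,  8.48039697e-04,
        5.58692147e-04, -1.05277631e-03]), 'joint_torque': array([ 1.37842952e-03, -5.44623399e+01, -2.73664051e+01,  6.43825997e-02,
        2.27791368e-02, -1.11513459e-04]), 'ee_pos': array([208.64724005, 588.47395494, 194.18895021]), 'orientation': array([-5.32634756e-01, -3.09581281e+00,  2.42528290e-03]), 'ft_force': array([0.34194895, 0.13293925, 0.19709406]), 'moment': array([ 0.06738363,  0.00771972, -0.0034333 ]), 'width': 87.83507103726788}
scene [[-0.625, 0.426, -0.654, 1359.058], [0.78, 0.316, -0.539, 758.755], [-0.023, -0.848, -0.53, 821.8], [0.0, 0.0, 0.0, 1.0]] 413.8371752041247 319.966743108524 201.79691463793918
top [[-0.019, -0.997, 0.071, 396.655], [-1.0, 0.019, 0.002, 28.246], [-0.004, -0.071, -0.997, 1679.845], [0.0, 0.0, 0.0, 1.0]] 435.5968141422344 321.7527570178072 203.3997056572651
wrist [[0.334, 0.908, 0.251, 139.632], [0.942, -0.322, -0.09, 613.443], [-0.001, 0.266, -0.964, 384.63], [0.0, 0.0, 0.0, 1.0]] 330.4477231598181 320.10647785283385 201.7746551992123
```

View pics/scene0.png

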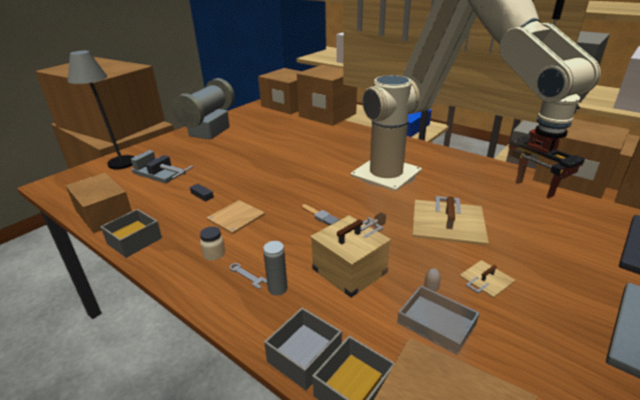

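View pics/top0.png

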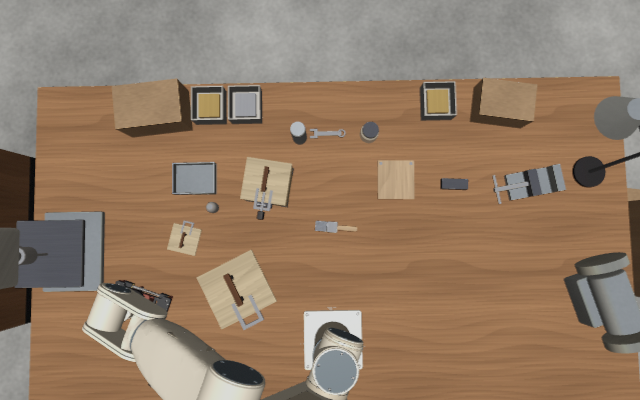

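View pics/wrist0.png

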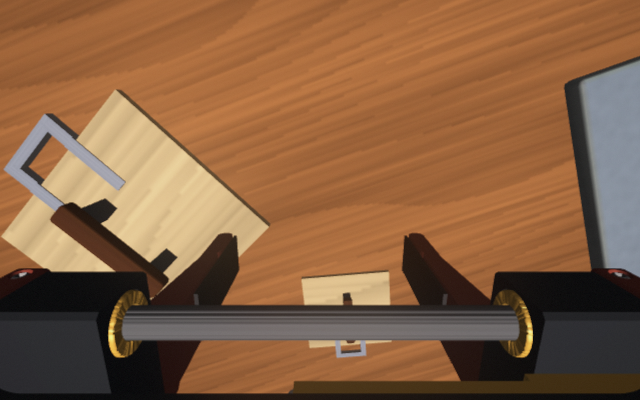

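Lid candidates in the top image are the chest's lid at (266,182), which carries the pin and is the middle-sized one, a large lid on the bench at (237,290) and a small one at (184,239). Board candidate: (396,180). The pin is at (261,213), and the grey egg at (212,208) is the chuck or a decoy. I'll check close crops next.

```bash
python3 - <<'E'
from h import *
crop('top0',215,130,435,250,3.6,'c1')
crop('scene0',290,190,500,310,3.6,'c2')
c=load('top0')
for n,u,v,z in [('pin',261,213,128),('lidc',267,182,123),('board',396,180,10),('jar',370,131,85),('spray',298,130,150),('chuck?',212,208,60),('wrench',327,133,0),('brush',335,227,10),('offcut',454,184,30)]: print(n,plane(c,u,v,z))
E
```

```text
pin [477.6 249.1 128. ]
lidc [589.  227.2 123. ]
board [ 601.1 -255.9   10. ]
jar [ 776.8 -152.4   85. ]
spray [770.  111.4 150. ]
chuck? [503.3 441.4  60. ]
wrench [792.5   6.3   0. ]
brush [424.6 -17.   10. ]
offcut [ 579.  -472.6   30. ]
```

View pics/c1.png

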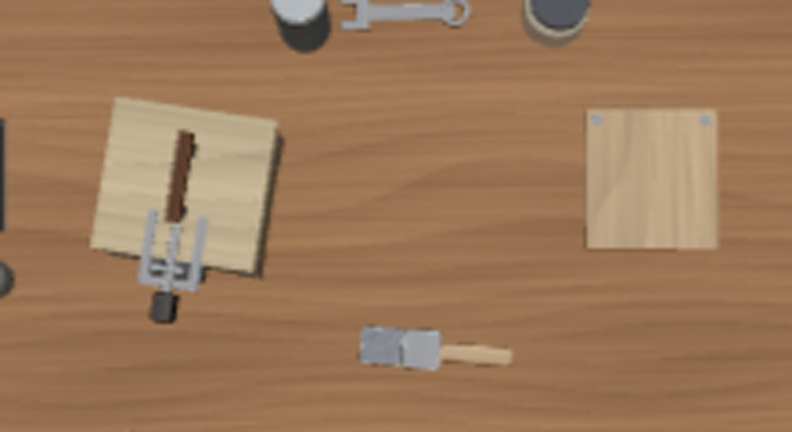

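View pics/c2.png

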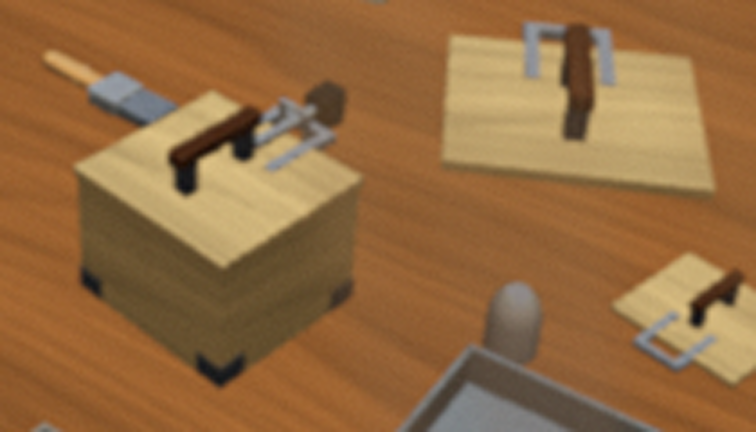

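```bash
cat >> h.py <<'E'
def go(x,y,z,yaw=None):
    "yaw: desired world angle (deg) of the -tool x axis (forward)"
    o=ctrl.get_obs(); M=T(o); d=M[:3,:3].T@(np.array([x,y,z])-M[:3,3])
    cur=np.degrees(np.arctan2(-M[1,0],-M[0,0])); dy=0 if yaw is None else -((yaw-cur+180)%360-180)
    print('cur',o['ee_pos'].round(1),'yaw',cur.round(2),'tilt',M[:3,2].round(4),'F',o['ft_force'].round(1),'w',round(o['width'],1),'t',round(o['t'],2)); print('rows',d.round(1),round(dy,1),'n',np.ceil(max(np.linalg.norm(d)/62.5,abs(dy)/10.7)))
E
python3 -c "
from h import *
go(470,250,250,-8.7)"
```

```text
cur [208.7 588.6 194.4] yaw -19.52 tilt [-4.0e-04 -1.1e-03 -1.0e+00] F [-0.1  0.  -0.3] w 87.6 t 0.15
rows [-359.4 -231.9  -55.4] -10.8 n 7.0
```

Call:
move_arm(increments=[0, -20, 0, -55, 0, 0, -360, -232, -55, -10.8, 0, -360, -232, -55, -10.8, 0, -360, -232, -55, -10.8, 0, -360, -232, -55, -10.8, 0, -360, -232, -55, -10.8, 0, -360, -232, -55, -10.8, 0, -360, -232, -55, -10.8, 0, -360, -232, -55, -10.8, 0, -360, -232, -55, -10.8])

```text
t: 1.4
ee_pos: [470.1, 250.0, 249.4]
orientation: [-0.24, -3.131, 0.002]
ft_force: [1.2, 0.7, -0.5]
width: 87.9
```

```bash
python3 - <<'E'
from h import *
go(470,250,250,-8.7)
c=grab('wrist','w1'); grab('top','top1')
E
```

```text
cur [470.1 250.  249.4] yaw -8.75 tilt [-0.001 -0.001 -1.   ] F [ 1.2  0.7 -0.5] w 87.9 t 1.4
rows [ 0.1 -0.  -0.6] -0.0 n 1.0
```

View pics/w1.png

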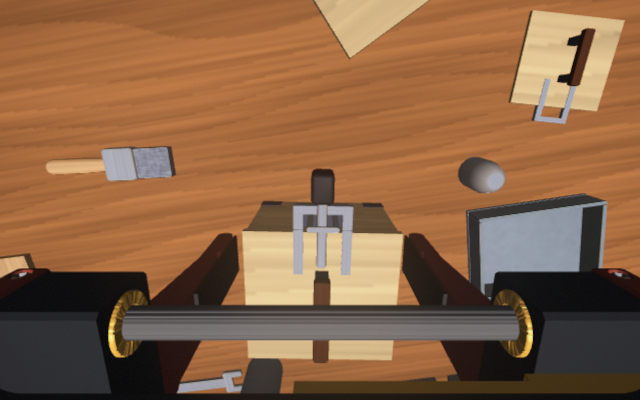

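```bash
python3 - <<'E'
from h import *
crop('w1',220,150,430,300,3.8,'c3')
c=load('w1')
for n,u,v,z in [('gtop',322.5,179,141),('lidFL',244,233,123),('lidFR',402.5,235,123),('staple top',323,208,145),('shaft',322,210,133),('shaftend',322,266,133),('handle f',322,279,164),('handle b',321,362,164)]: print(n,plane(c,u,v,z))
E
```

```text
gtop [458.  254.3 141. ]
lidFL [504.9 166.2 123. ]
lidFR [531.7 325.9 123. ]
staple top [484.4 250.7 145. ]
shaft [489.8 249.  133. ]
shaftend [548.6 240.  133. ]
handle f [546.4 240.2 164. ]
handle b [637.2 225.4 164. ]
```

View pics/c3.png

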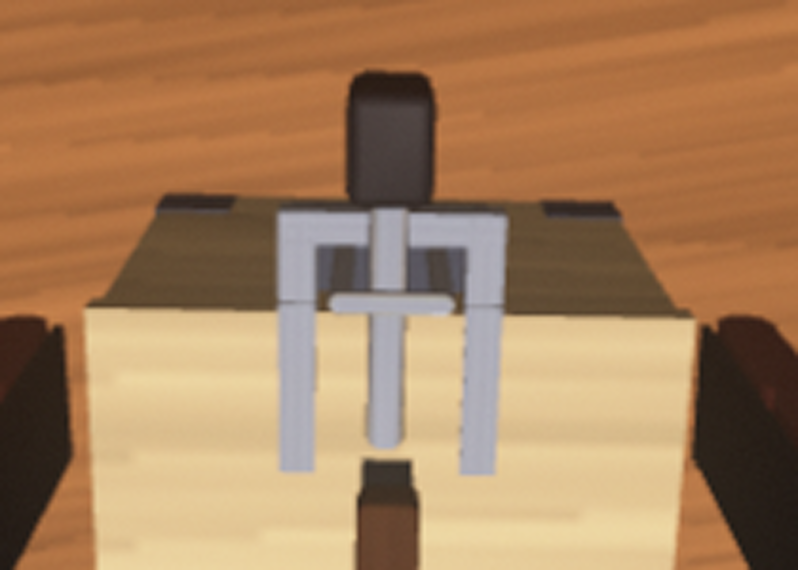

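```bash
python3 - <<'E'
from h import *
c=load('w1')
for n,u,v,z in [('gback',322.5,204,141),('gfront?',322.5,178,141),('gfrontbot',322.5,169,107),('staple',323.2,229.5,142),('tip',321.3,267.5,128),('hf',321.5,279.5,164),('hb',321,362,164),('tongueout',323,206,123)]: print(n,plane(c,u,v,z))
st=plane(c,323.2,229.5,142); a=np.radians(-9.3); ux=np.array([np.cos(a),np.sin(a)])
print('pin origin',st[:2]-34*ux); print('yaw handle',np.degrees(np.arctan2(225.4-240.2,90.8)),'yaw front',np.degrees(np.arctan2(-(531.7-504.9),325.9-166.2)))
E
```

```text
gback [481.6 250.7 141. ]
gfront? [457.1 254.4 141. ]
gfrontbot [454.6 255.  107. ]
staple [506.5 247.6 142. ]
tip [552.6 238.7 128. ]
hf [546.8 239.7 164. ]
hb [637.2 225.4 164. ]
tongueout [488.8 250.2 123. ]
pin origin [472.94690564 253.09452992]
yaw handle -9.25754902874731 yaw front -9.526307315907944
```

```bash
python3 -c "
from h import *
go(469,252.7,107,-9.3)"
```

```text
cur [469.8 250.6 249.5] yaw -8.65 tilt [-8.0e-04 -1.1e-03 -1.0e+00] F [0.5 1.1 0.5] w 87.6 t 1.5
rows [  1.    2.1 142.5] 0.7 n 3.0
```

Call:
move_arm(increments=[0, 1, 2, 60, 0.6, 0, 1, 2, 120, 0.6, 0, 1, 2, 142, 0.6, 0, 1, 2, 142, 0.6, 255, 1, 2, 142, 0.6, 255, 1, 2, 142, 0.6, 255, 1, 2, 142, 0.6, 255, 1, 2, 142, 0.6, 255, 1, 2, 142, 0.6])

```text
t: 2.62
ee_pos: [469.1, 252.6, 107.8]
orientation: [-0.253, -3.131, 0.001]
ft_force: [-0.5, -0.5, 0.1]
width: 41.2
```

Call:
move_arm(increments=[255, 0, 0, 0, 0, 255, 0, 0, 0, 0, 255, 0, 0, 0, 0, 255, 0, 0, 0, 0])

```text
t: 3.12
ee_pos: [469.1, 252.6, 107.7]
orientation: [-0.254, -3.131, 0.001]
ft_force: [0.5, -0.0, 0.5]
width: 21.8
```

Call:
move_arm(increments=[255, 10, 0, 0, 0, 255, 22, 0, 0, 0, 255, 36, 0, 0, 0, 255, 52, 0, 0, 0, 255, 68, 0, 0, 0, 255, 80, 0, 0, 0, 255, 80, 0, 0, 0])

```text
t: 4.0
ee_pos: [389.2, 265.6, 107.8]
orientation: [-0.252, -3.131, 0.002]
ft_force: [0.4, -0.6, -1.0]
width: 21.7
```

```bash
python3 - <<'E'
from h import *
go(393,265,3)
c=grab('scene','s1'); crop('s1',280,170,480,320,3.8,'c4')
E
```

```text
cur [389.2 265.6 107.8] yaw -9.2 tilt [-8.0e-04 -1.1e-03 -1.0e+00] F [ 0.4 -0.6 -1. ] w 21.7 t 4.0
rows [ -3.9   0.2 104.8] 0 n 2.0
```

View pics/c4.png

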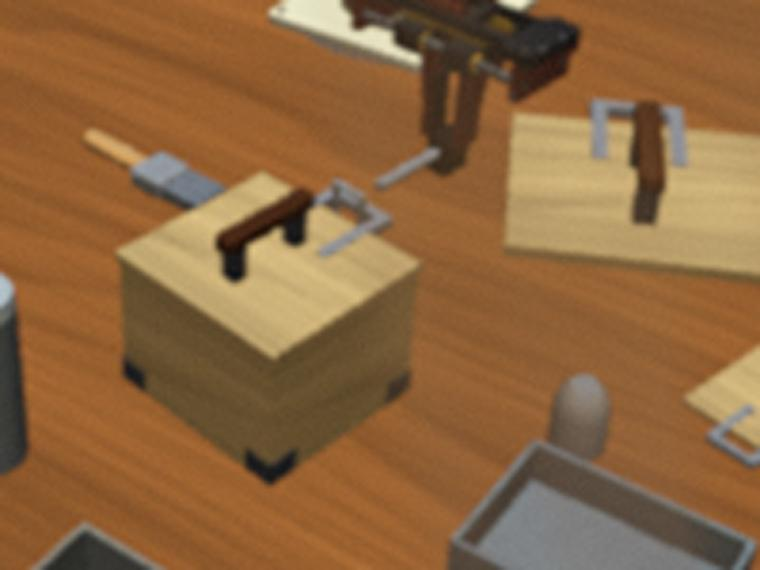

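The pin is out of the staple and still in the gripper. Next I'll lay it down.

Call:
move_arm(increments=[255, 0, 0, 40, 0, 255, 0, 0, 80, 0, 255, 0, 0, 98, 0, 255, 0, 0, 104.5, 0, 255, 0, 0, 104.5, 0, 120, 0, 0, 104.5, 0, 120, 0, 0, 104.5, 0, 120, 0, 0, 104.5, 0, 120, 0, 0, 60, 0, 0, 0, 0, 0, 0, 0, 0, 0, -60, 0, 0, 0, 0, -100, 0])

```text
t: 5.55
ee_pos: [390.5, 266.2, 211.1]
orientation: [0.252, 3.129, 0.002]
ft_force: [0.6, 0.4, 0.0]
width: 73.1
```

```bash
python3 - <<'E'
from h import *
go(591,232,250,-9.3)
c=grab('scene','s2'); crop('s2',280,170,480,320,3.8,'c4')
E
```

```text
cur [390.5 266.2 211.1] yaw -9.21 tilt [ 0.0028  0.0012 -1.    ] F [0.6 0.4 0. ] w 73.1 t 5.55
rows [-203.4   -1.6  -38.4] 0.1 n 4.0
```

View pics/c4.png

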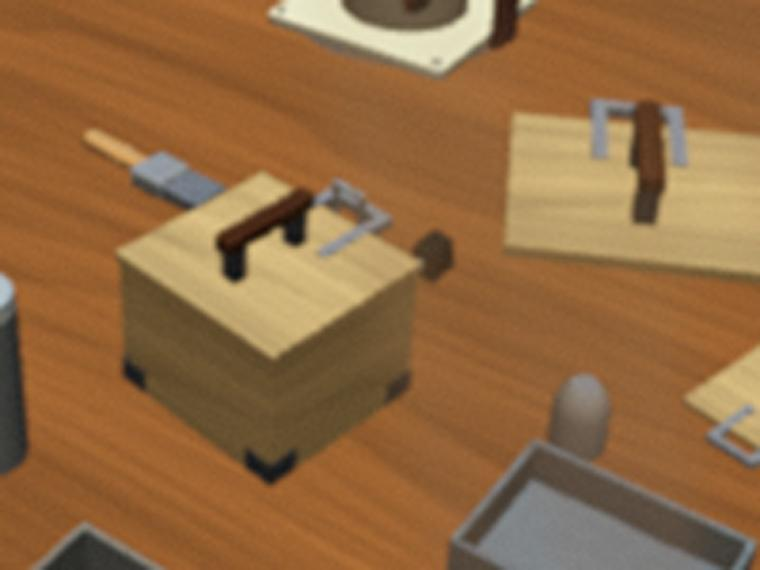

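```bash
python3 - <<'E'
from h import *
go(592,232.5,215,-9.3)
go(592,232.5,138,-9.3)
E
```

```text
cur [392.6 267.6 215.2] yaw -9.21 tilt [ 0.008   0.0046 -1.    ] F [1.4 1.1 2.9] w 77.2 t 5.6
rows [-202.4   -2.7    1.7] 0.1 n 4.0
cur [392.6 267.6 215.2] yaw -9.21 tilt [ 0.008   0.0046 -1.    ] F [1.4 1.1 2.9] w 77.2 t 5.6
rows [-201.8   -3.2   78.7] 0.1 n 4.0
```

Call:
move_arm(increments=[0, -60, -1, 0, 0, 0, -120, -1.5, 0, 0, 0, -180, -2, 0, 0, 0, -202, -3, 0, 0, 0, -202, -3, 0, 0, 0, -202, -3, 0, 0])

```text
t: 6.35
ee_pos: [590.4, 232.3, 216.3]
orientation: [0.251, 3.125, 0.008]
ft_force: [0.2, -0.1, -0.7]
width: 87.7
```

```bash
python3 - <<'E'
from h import *
go(592,232.5,138,-9.3)
c=grab('wrist','w2')
E
```

```text
cur [590.4 232.3 216.3] yaw -9.2 tilt [ 0.0068  0.0043 -1.    ] F [ 0.2 -0.1 -0.7] w 87.7 t 6.35
rows [-1.1  0.1 78.3] 0.1 n 2.0
```

View pics/w2.png

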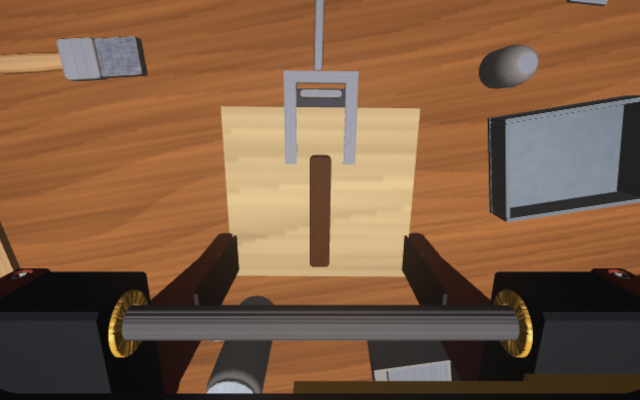

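```bash
python3 - <<'E'
from h import *
c=load('w2')
a,b=plane(c,320,156,164),plane(c,319.3,267,164); print(a,b,(a+b)/2, np.degrees(np.arctan2(*(b-a)[1::-1])))
go(592,232.5,138,-9.3)
E
```

```text
[550.1 239.3 164. ] [638.4 224.4 164. ] [594.25 231.85 164.  ] -9.578028600145169
cur [590.2 232.5 216.5] yaw -9.18 tilt [ 0.0071  0.0044 -1.    ] F [-0.2  0.5 -0.3] w 87.9 t 6.4
rows [-1.2 -0.1 78.5] 0.1 n 2.0
```

Call:
move_arm(increments=[60, -2.2, -0.3, 40, 0.3, 100, -2.2, -0.3, 70, 0.3, 100, -2.2, -0.3, 78.5, 0.3, 255, -2.2, -0.3, 78.5, 0.3, 255, -2.2, -0.3, 78.5, 0.3, 255, -2.2, -0.3, 78.5, 0.3, 255, -2.2, -0.3, 78.5, 0.3, 255, -2.2, -0.3, 78.5, 0.3, 255, -2.2, -0.3, 78.5, 0.3, 255, -2.2, -0.3, 78.5, 0.3])

```text
t: 7.65
ee_pos: [592.9, 232.2, 138.0]
orientation: [0.259, 3.124, 0.008]
ft_force: [-0.5, -0.1, -0.9]
width: 0.6
```

```bash
python3 - <<'E'
from h import *
print(ctrl.get_obs()['width'])
c=grab('scene','s3'); crop('s3',280,170,480,320,3.8,'c4'); grab('wrist','w3')
E
```

```text
0.6115539262669261
```

View pics/c4.png

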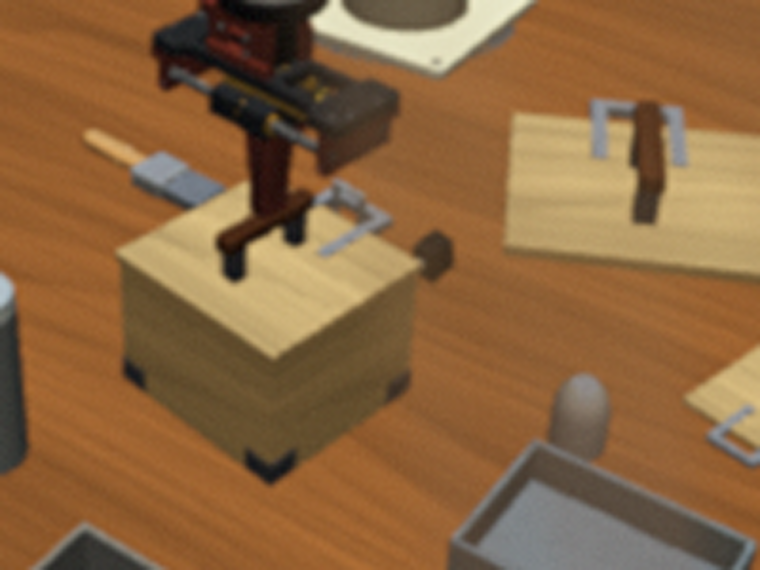

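View pics/w3.png

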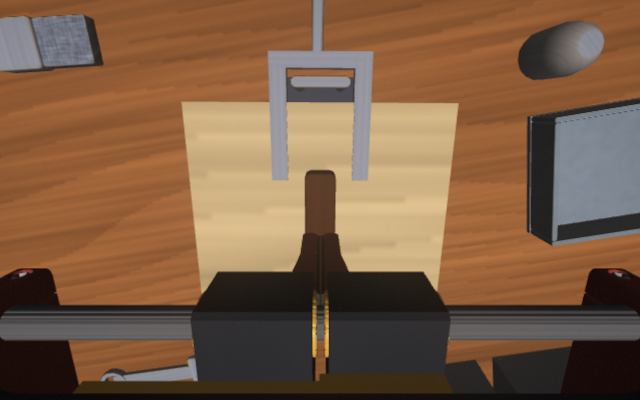

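```bash
python3 - <<'E'
from h import *
w1,w2,w3,s=load('w1'),load('w2'),load('w3'),load('s2')
f=(280+306/3.8,170+193/3.8); b=(280+225/3.8,170+238/3.8)
print('front',tri(w1,(321.5,279.5),w2,(320,156)),tri(w2,(320,156),s,f),tri(w3,(320,171),s,f),tri(w1,(321.5,279.5),w3,(320,171)))
print('back',tri(w1,(321,362),w2,(319.3,267)),tri(w2,(319.3,267),s,b))
s3=load('s3')
o=ctrl.get_obs(); print(o['ee_pos'],'tcp in s3',proj(s3,o['ee_pos']),'in w3',proj(w3,o['ee_pos']), (proj(s3,o['ee_pos'])-[280,170])*3.8)
# lid corner heights
print(proj(s,[593,232,164]),proj(s,[593,232,157]))
E
```

```text
front (array([551.2, 239.1, 155.9]), np.float64(0.1)) (array([551.2, 238.7, 158.5]), np.float64(1.1)) (array([550.8, 238.7, 158.2]), np.float64(1.5)) (array([550.6, 239.2, 157. ]), np.float64(0.2))
back (array([640.4, 224.5, 160.2]), np.float64(0.8)) (array([637.8, 225.8, 163.4]), np.float64(3.3))
[592.89622312 232.18927743 137.94833615] tcp in s3 [350.1 233. ] in w3 [319.8 234.2] [266.38 239.4 ]
[350.2 225.3] [350.1 227.4]
```

```bash
python3 - <<'E'
from h import *
crop('s3',330,190,400,250,11,'c5'); crop('w3',220,150,420,300,4,'c6')
E
```

```text
(no output)
```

View pics/c5.png

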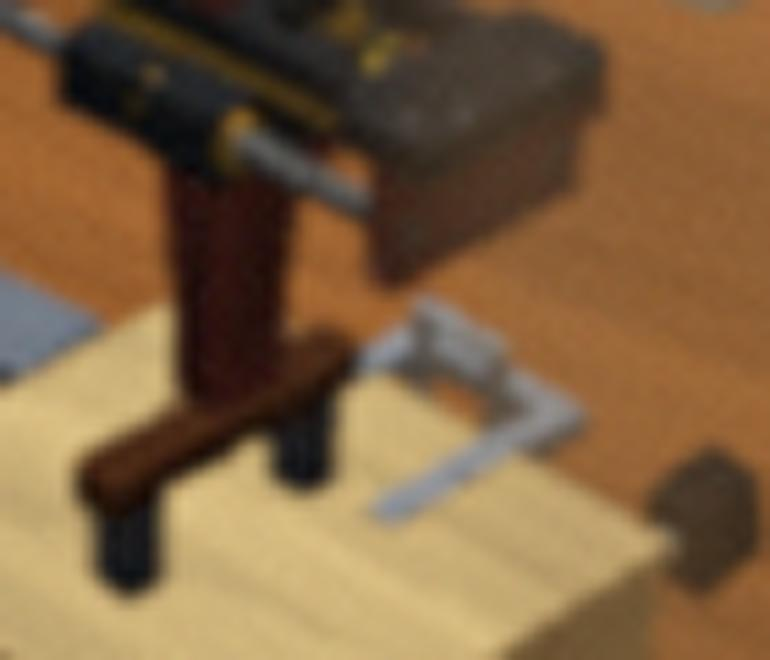

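View pics/c6.png

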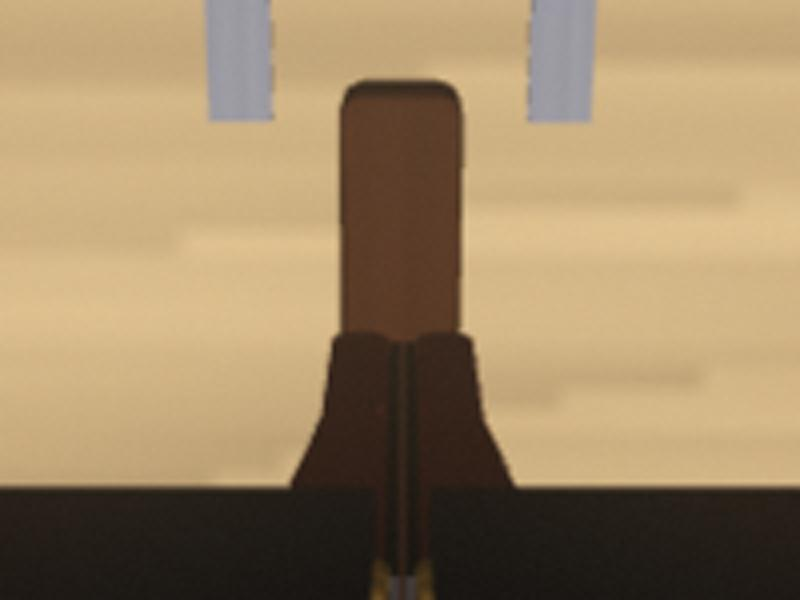

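```bash
python3 - <<'E'
from h import *
w3,s3=load('w3'),load('s3')
for x in (581,583,593,603):
  for z in (138,150,164): 
    y=232.2-(x-593)*.165
    print(x,z,proj(w3,[x,y,z]),(proj(w3,[x,y,z])-[220,150])*4,(proj(s3,[x,y,z])-[330,190])*11)
for y in(222,242): print(y,(proj(w3,[583,y,164])-[220,150])*4,(proj(w3,[583,y,138])-[220,150])*4)
print(ctrl.get_obs()['qpos'])
E
```

```text
581 138 [319.8 215.6] [399.2 262.4] [255.2 453.2]
581 150 [319.9 222.2] [399.6 288.8] [255.2 414.7]
581 164 [320. 231.] [400. 324.] [256.3 368.5]
583 138 [319.8 218.8] [399.2 275.2] [248.6 456.5]
583 150 [319.9 225.5] [399.6 302. ] [249.7 418. ]
583 164 [320.  234.6] [400.  338.4] [250.8 371.8]
593 138 [319.8 234.4] [399.2 337.6] [221.1 473. ]
593 150 [319.9 242. ] [399.6 368. ] [222.2 434.5]
593 164 [320.1 252.2] [400.4 408.8] [222.2 388.3]
603 138 [319.8 249.6] [399.2 398.4] [192.5 489.5]
603 150 [320. 258.] [400. 432.] [193.6 451. ]
603 164 [320.1 269.2] [400.4 476.8] [193.6 404.8]
222 [312. 352.] [322.  287.6]
242 [460.8 328.8] [452.4 266.4]
[ 0.35369435  0.50196058  1.64936745  0.0019876   0.98216637 -1.05291658]
```

Call:
move_arm(increments=[120, 0, 0, 0, 0, 120, 0, 0, 0, 0, 120, 0, 0, 0, 0, 120, 0, 0, 0, 0])

```text
t: 8.25
ee_pos: [592.9, 232.2, 138.0]
orientation: [0.259, 3.124, 0.008]
ft_force: [-0.0, -0.2, -1.0]
width: 36.8
```

```bash
python3 - <<'E'
from h import *
grab('wrist','w4');grab('scene','s4'); crop('s4',330,190,400,250,11,'c5'); crop('w4',220,150,420,300,4,'c6')
E
```

```text
(no output)
```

View pics/c5.png

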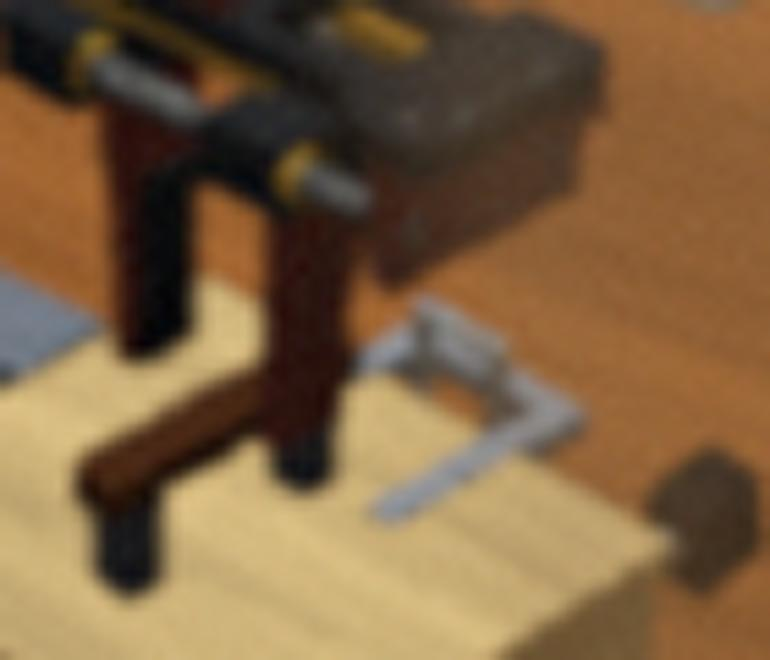

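View pics/c6.png

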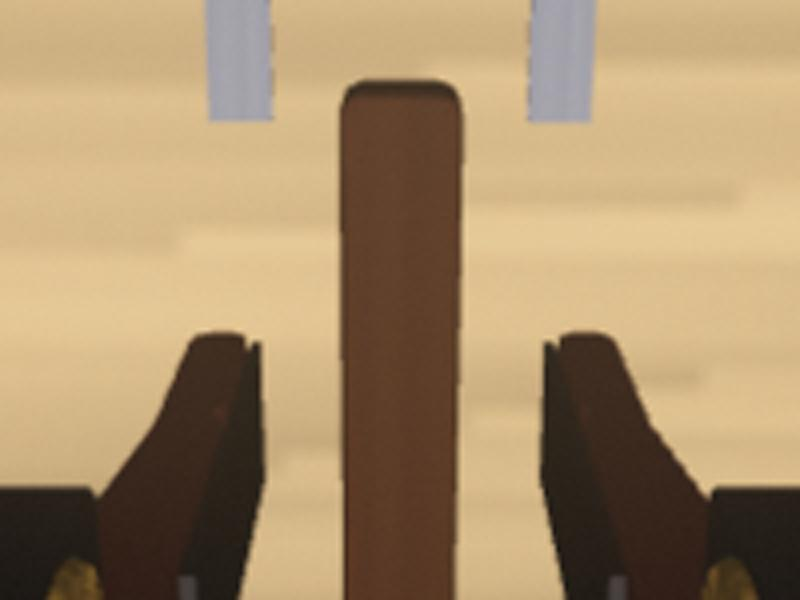

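Call:
move_arm(increments=[195, 0, 0, 0, 0, 195, 0, 0, 0, 0, 195, 0, 0, 0, 0])

```text
t: 8.72
ee_pos: [592.9, 232.1, 138.0]
orientation: [0.259, 3.124, 0.008]
ft_force: [0.2, 0.0, -0.7]
width: 21.6
```

Call:
move_arm(increments=[212, 0, 0, 0, 0, 212, 0, 0, 0, 0])

```text
t: 8.98
ee_pos: [592.9, 232.2, 137.9]
orientation: [0.259, 3.124, 0.008]
ft_force: [-1.5, -0.0, 0.9]
width: 15.0
```

Call:
move_arm(increments=[230, 0, 0, 0, 0, 230, 0, 0, 0, 0])

```text
t: 9.22
ee_pos: [592.9, 232.2, 138.0]
orientation: [0.259, 3.124, 0.008]
ft_force: [0.1, 0.0, -0.2]
width: 8.4
```

```bash
python3 - <<'E'
from h import *
grab('wrist','w5');grab('scene','s5'); crop('s5',330,190,400,250,11,'c5'); crop('w5',220,150,420,300,4,'c6')
print(ctrl.get_obs()['joint_torque'].round(2), ctrl.get_obs()['moment'])
E
```

```text
[-0.000e+00 -5.694e+01 -2.524e+01  2.000e-02  4.000e-02  0.000e+00] [0.01643185 0.01522367 0.03708291]
```

View pics/c5.png

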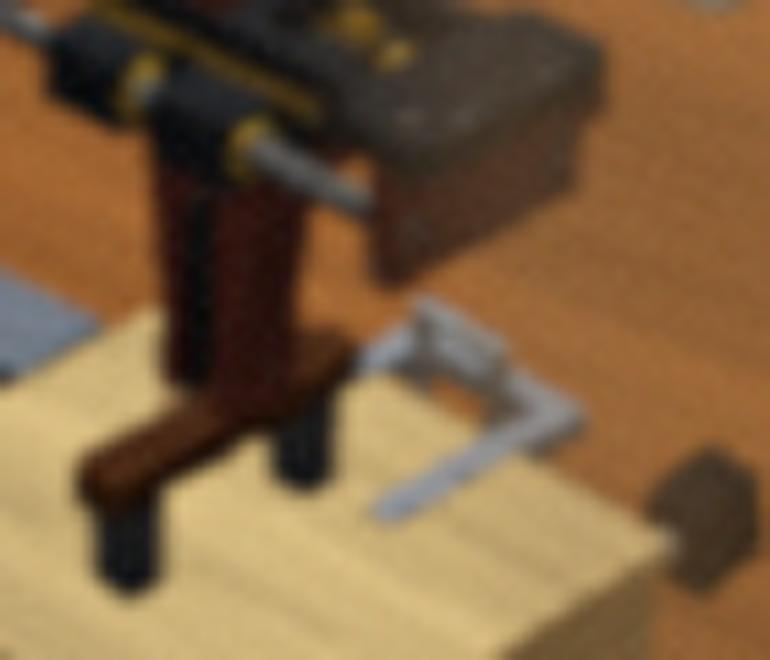

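View pics/c6.png

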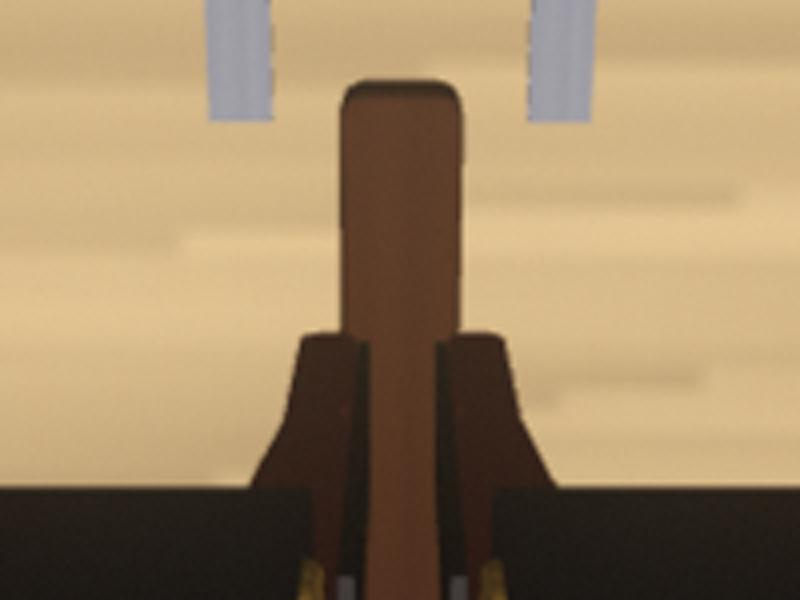

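```bash
python3 - <<'E'
from h import *
print(ctrl.grip_point_offset, [a for a in dir(ctrl) if not a.startswith('_')])
E
```

```text
18.700000000000003 ['Unreachable', 'close_job', 'get_image', 'get_obs', 'grip_point_offset']
```

Call:
move_arm(increments=[150, 0, 0, 0, 0, 150, 0, 0, 0, 0, 150, 0, 0, 5, 0, 150, 0, 0, 10, 0, 255, 0, 0, 10, 0, 255, 0, 0, 10, 0, 255, 0, 0, 10, 0, 255, 0, 0, 10, 0])

```text
t: 10.32
ee_pos: [593.0, 232.2, 128.0]
orientation: [0.259, 3.124, 0.008]
ft_force: [-0.0, -0.2, -0.7]
width: 15.4
```

Call:
move_arm(increments=[255, 0, 0, 0, 0, 255, 0, 0, 0, 0])

```text
t: 10.58
ee_pos: [593.0, 232.2, 128.0]
orientation: [0.259, 3.124, 0.008]
ft_force: [0.2, 1.0, -1.6]
width: 15.5
```

The fingers now stop on the bar at 15.5 mm, 10 mm lower than my first try. I'll lift slowly and check.

Call:
move_arm(increments=[255, 0, 0, -4, 0, 255, 0, 0, -10, 0, 255, 0, 0, -18, 0, 255, 0, 0, -25, 0, 255, 0, 0, -25, 0])

```text
t: 11.2
ee_pos: [593.4, 232.3, 154.0]
orientation: [0.259, 3.123, 0.009]
ft_force: [0.7, -0.4, -3.7]
width: 15.9
```

```bash
python3 - <<'E'
from h import *
grab('wrist','w6');grab('scene','s6'); crop('s6',290,150,430,290,4.2,'c5')
E
```

View pics/c5.png

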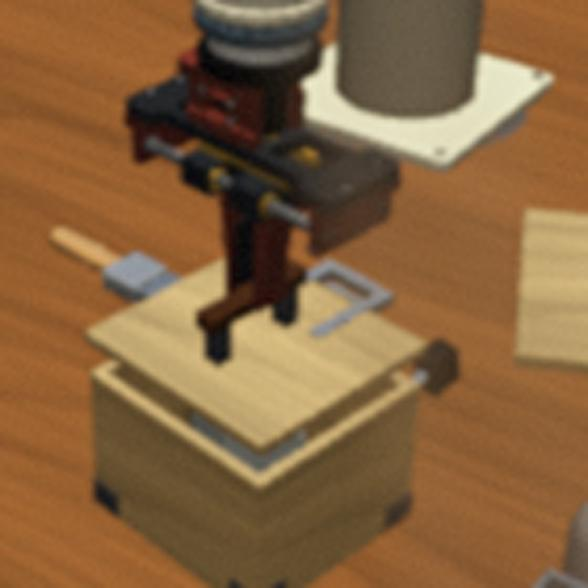

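View pics/w6.png

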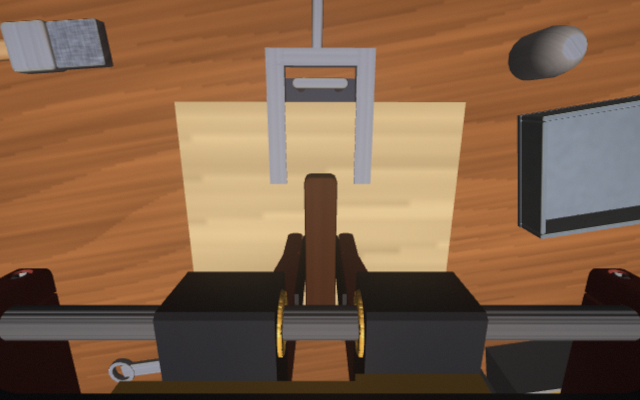

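Call:
move_arm(increments=[255, 0, 0, -15, 0, 255, 0, 0, -35, 0, 255, 0, 0, -55, 0, 255, 0, 0, -65, 0, 255, 0, 0, -65, 0])

```text
t: 11.92
ee_pos: [592.9, 232.0, 219.5]
orientation: [0.259, 3.122, 0.009]
ft_force: [-0.3, 0.2, -4.5]
width: 15.2
```

```bash
python3 - <<'E'
from h import *
go(623,-15,215,0)
grab('top','top2'); crop('top2',215,110,435,250,3.6,'c5')
E
```

```text
cur [592.9 232.  219.5] yaw -9.48 tilt [ 0.0095  0.0052 -0.9999] F [-0.3  0.2 -4.5] w 15.2 t 11.93
rows [ -70.3 -238.7    3.5] -9.5 n 4.0
```

View pics/c5.png

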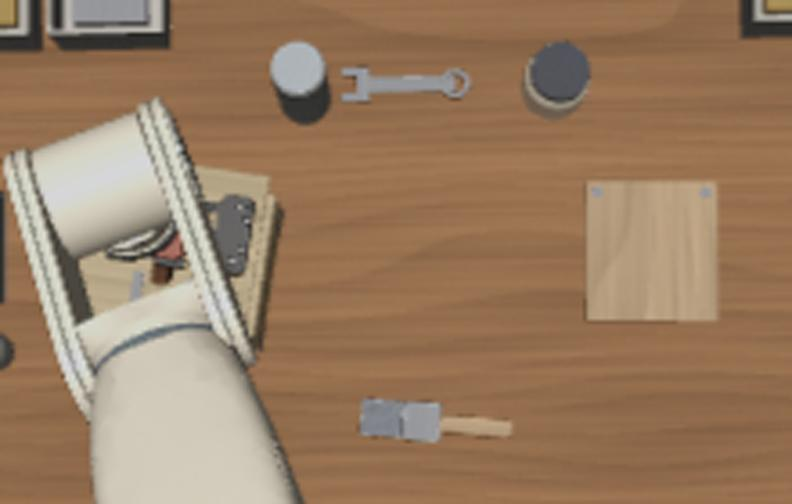

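Call:
move_arm(increments=[255, -8, -25, 0, -1, 255, -20, -65, 1, -3, 255, -34, -110, 2, -5, 255, -48, -160, 3, -7, 255, -60, -200, 3, -9, 255, -68, -228, 3.5, -9.5, 255, -70.5, -238.5, 3.5, -9.5, 255, -70.5, -238.5, 3.5, -9.5, 255, -70.5, -238.5, 3.5, -9.5])

```text
t: 13.1
ee_pos: [622.5, -13.9, 213.8]
orientation: [-0.002, 3.134, 0.008]
ft_force: [0.9, 0.7, -4.6]
width: 15.4
```

```bash
python3 - <<'E'
from h import *
go(623,-15,20,0)
grab('top','top2'); crop('top2',215,110,435,250,3.6,'c5')
E
```

```text
cur [622.5 -13.9 213.8] yaw 0.06 tilt [ 0.0075  0.0051 -1.    ] F [ 0.9  0.7 -4.6] w 15.4 t 13.1
rows [  0.9  -2.  193.8] 0.1 n 4.0
```

View pics/c5.png

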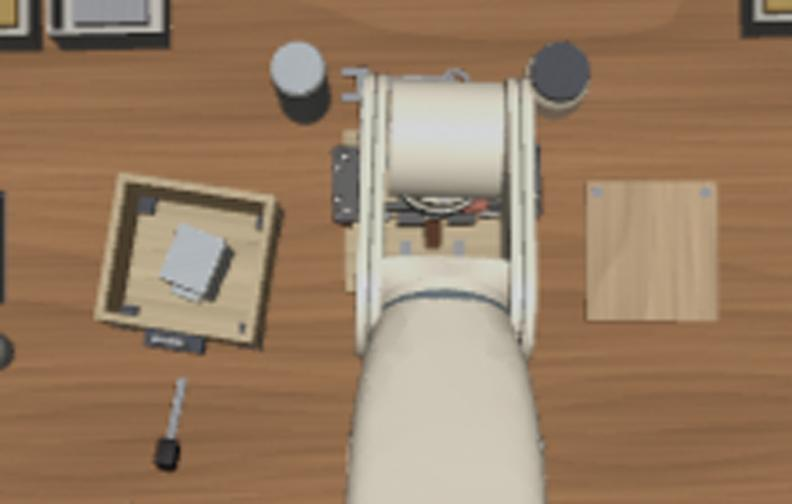

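Call:
move_arm(increments=[255, 0, 0, 30, 0, 255, 0, -1, 75, 0, 255, 0.5, -1, 120, 0, 255, 1, -2, 155, 0, 255, 1, -2, 175, 0, 255, 1, -2, 184, 0, 255, 1, -2, 190, 0, 255, 1, -2, 192, 0, 255, 1, -2, 192, 0])

```text
t: 14.28
ee_pos: [623.6, -14.9, 22.7]
orientation: [-0.002, 3.133, 0.008]
ft_force: [0.2, 0.8, -4.2]
width: 15.3
```

Call:
move_arm(increments=[255, 0, 0, 1.5, 0, 255, 0, 0, 3, 0, 255, 0, 0, 3, 0])

```text
t: 14.65
ee_pos: [623.5, -14.9, 19.7]
orientation: [-0.002, 3.133, 0.008]
ft_force: [-0.4, 0.2, -3.8]
width: 15.8
```

Call:
move_arm(increments=[255, 0, 0, 1, 0, 255, 0, 0, 1, 0, 120, 0, 0, 1, 0, 120, 0, 0, 1, 0, 120, 0, 0, 0, 0, 60, 0, 0, -40, 0, 0, 0, 0, -90, 0, 0, 0, 0, -150, 0, 0, 0, 0, -190, 0, 0, 0, 0, -190, 0, 0, 0, 0, -190, 0])

```text
t: 16.02
ee_pos: [621.1, -15.8, 208.8]
orientation: [-0.002, 3.134, 0.008]
ft_force: [0.1, 0.6, -0.2]
width: 87.6
```

```bash
python3 - <<'E'
from h import *
go(540,236,240,-15)
grab('scene','s7'); crop('s7',180,150,430,310,3.2,'c5')
E
```

```text
cur [621.1 -15.8 208.8] yaw 0.08 tilt [ 0.0076  0.005  -1.    ] F [ 0.1  0.6 -0.2] w 87.6 t 16.02
rows [ 80.5 252.1 -30.6] 15.1 n 5.0
```

View pics/c5.png

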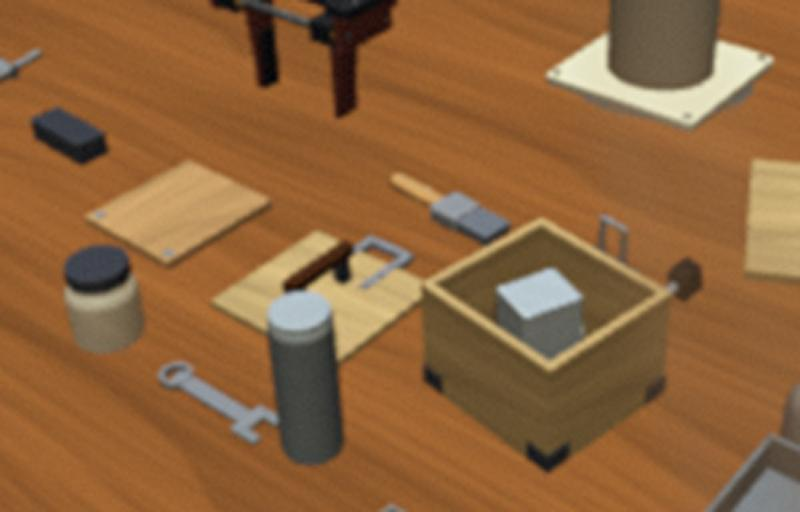

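Call:
move_arm(increments=[0, 16, 50, -20, 5, 0, 40, 120, -40, 15, 0, 60, 180, -50, 15, 0, 70, 235, -50, 15, 0, 70, 252, -50, 15, 0, 70, 252, -50, 15, 0, 70, 252, -50, 15])

```text
t: 16.95
ee_pos: [549.6, 234.9, 257.5]
orientation: [0.408, 3.112, 0.007]
ft_force: [0.4, 0.2, -0.2]
width: 87.5
```

```bash
python3 - <<'E'
from h import *
go(545,236,250,-15)
grab('wrist','w7'); crop('w7',200,130,440,310,3.3,'c5')
E
```

```text
cur [549.6 234.9 257.5] yaw -14.92 tilt [ 0.0039  0.0038 -1.    ] F [ 0.4  0.2 -0.2] w 87.5 t 16.95
rows [ 4.8 -0.2  7.5] 0.1 n 1.0
```

View pics/c5.png

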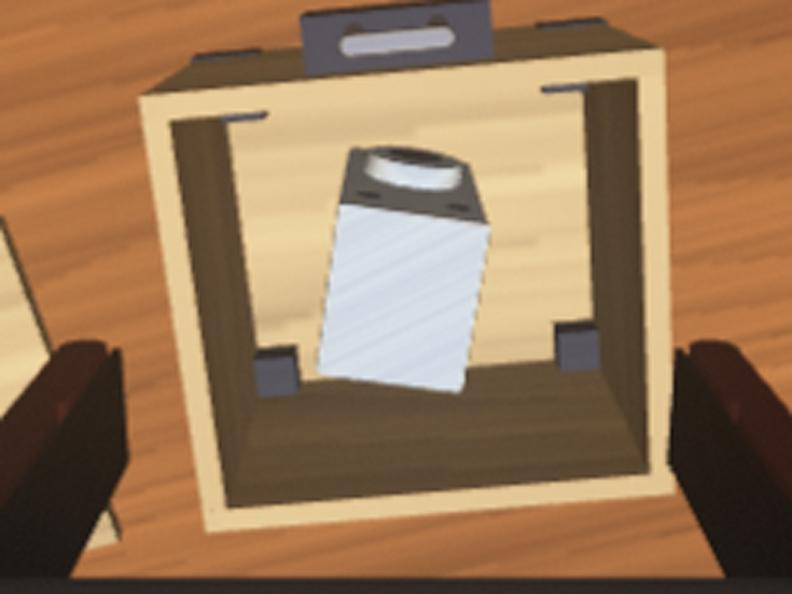

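```bash
python3 - <<'E'
from h import *
c=load('w7')
P=[plane(c,200+u/3.3,130+v/3.3,108) for u,v in [(340,204),(489,226),(464,393),(318,374)]]
m=np.mean(P,0); print(P,m)
ex=(P[3]+P[2]-P[0]-P[1])/2; ey=(P[1]+P[2]-P[0]-P[3])/2
print(np.linalg.norm(ex),np.linalg.norm(ey),np.degrees(np.arctan2(ex[1],ex[0])),np.degrees(np.arctan2(-ey[0],ey[1])))
# chest rim corners outer z=115
Q=[plane(c,200+u/3.3,130+v/3.3,115) for u,v in [(140,98),(664,49),(675,492),(207,530)]]; print(Q,np.mean(Q,0))
# board from top
grab('top','top3'); crop('top3',365,130,435,230,7.5,'c6')
E
```

```text
[array([554.9, 215.8, 108. ]), array([574.4, 260.2, 108. ]), array([628.9, 238.4, 108. ]), array([609.5, 192.8, 108. ])] [591.925 226.8   108.   ]
58.970013566218604 49.02348926790095 -22.32464406853595 -23.375073540454352
[array([505.4, 166.6, 115. ]), array([532.2, 324.3, 115. ]), array([679.6, 299.1, 115. ]), array([652.1, 141.5, 115. ])] [592.325 232.875 115.   ]
```

View pics/c6.png

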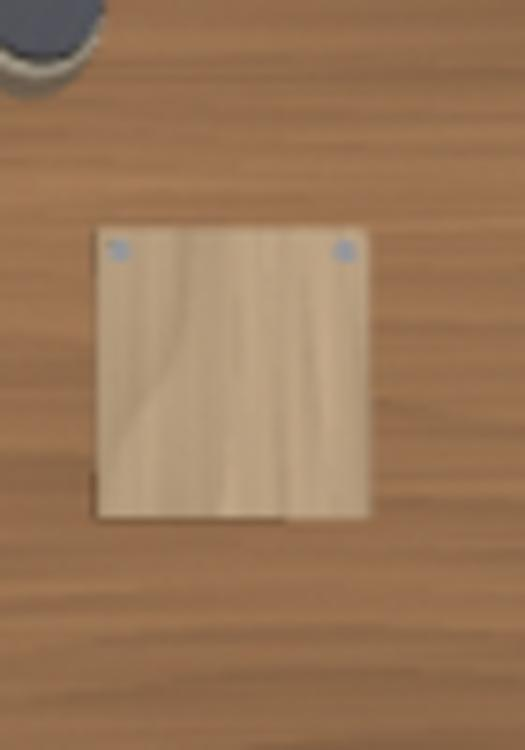

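```bash
python3 - <<'E'
from h import *
go(592,226.8,57,-22.8)
E
```

```text
cur [550.1 234.5 258.1] yaw -15.0 tilt [ 0.0049  0.0043 -1.    ] F [ 0.3  0.3 -0.5] w 87.9 t 17.05
rows [-41.8   2.3 201.3] 7.8 n 4.0
```

Call:
move_arm(increments=[70, -30, 2, 20, 7.8, 70, -42, 2.3, 50, 7.8, 70, -42, 2.3, 80, 7.8, 70, -42, 2.3, 80, 7.8])

```text
t: 17.55
ee_pos: [590.2, 224.3, 175.7]
orientation: [-0.624, -3.078, -0.004]
ft_force: [0.4, 0.5, 0.8]
width: 63.8
```

```bash
python3 - <<'E'
from h import *
go(592,226.8,56,-22.8)
grab('wrist','w8'); crop('w8',150,80,490,320,2.3,'c5')
E
```

```text
cur [590.2 224.3 175.7] yaw -22.9 tilt [-2.0e-04  2.4e-03 -1.0e+00] F [0.4 0.5 0.8] w 63.8 t 17.55
rows [ -0.8   2.8 119.7] -0.1 n 2.0
```

View pics/c5.png

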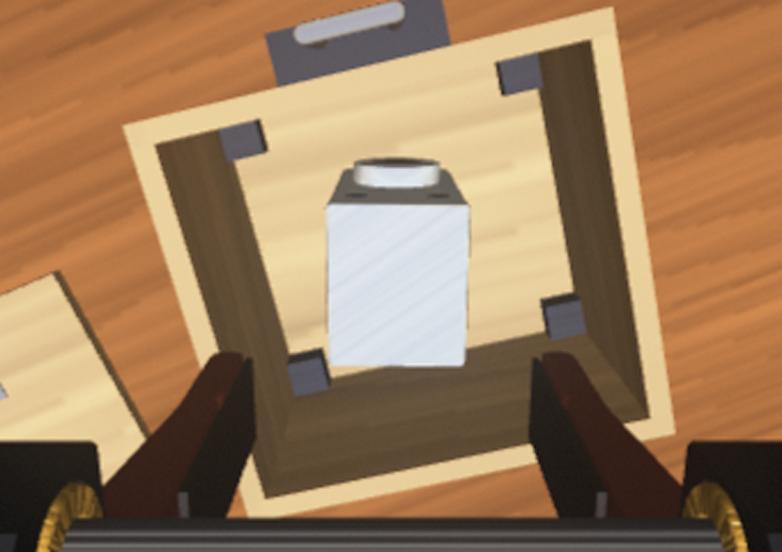

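```bash
python3 - <<'E'
from h import *
c=load('w8')
P=[plane(c,150+u/2.3,80+v/2.3,108) for u,v in [(327,205),(468,205),(464,366),(329,364)]]
m=np.mean(P,0); print(P,m)
ex=(P[3]+P[2]-P[0]-P[1])/2; ey=(P[1]+P[2]-P[0]-P[3])/2
print(np.linalg.norm(ex),np.linalg.norm(ey),np.degrees(np.arctan2(ex[1],ex[0])),np.degrees(np.arctan2(-ey[0],ey[1])))
go(m[0],m[1],56,-22.8)
E
```

```text
[array([555.1, 215.5, 108. ]), array([574., 260., 108.]), array([628.5, 237.1, 108. ]), array([608.6, 192.2, 108. ])] [591.55 226.2  108.  ]
58.73338062805507 48.72832851637742 -23.160162766550958 -23.46105923862023
cur [591.3 225.  177.6] yaw -22.88 tilt [ 0.0028  0.0035 -1.    ] F [-0.6 -0.3  0.5] w 63.9 t 17.6
rows [  0.4   0.7 121.6] -0.1 n 2.0
```

Call:
move_arm(increments=[70, 0.4, 1, 30, 0.2, 70, 0.4, 1, 70, 0.4, 70, 0.4, 1, 105, 0.4, 70, 0.4, 1, 121, 0.4, 70, 0.4, 1, 121, 0.4, 255, 0.4, 1, 121, 0.4, 255, 0.4, 1, 121, 0.4, 255, 0.4, 1, 121, 0.4, 255, 0.4, 1, 121, 0.4, 255, 0.4, 1, 121, 0.4])

```text
t: 18.85
ee_pos: [592.6, 226.5, 58.3]
orientation: [0.633, 3.073, 0.008]
ft_force: [-1.0, -2.6, 7.3]
width: 49.9
```

Call:
move_arm(increments=[255, 0, 0, -5, 0, 255, 0, 0, -15, 0, 255, 0, 0, -30, 0, 255, 0, 0, -45, 0, 255, 0, 0, -45, 0])

```text
t: 19.48
ee_pos: [593.7, 226.8, 105.4]
orientation: [0.632, 3.07, 0.011]
ft_force: [-0.0, -0.4, -7.7]
width: 49.5
```

```bash
python3 - <<'E'
from h import *
go(592,226.8,200)
grab('scene','s8'); crop('s8',280,130,430,290,4,'c5')
E
```

```text
cur [593.7 226.8 105.4] yaw -23.28 tilt [ 0.0084  0.0052 -1.    ] F [-0.  -0.4 -7.7] w 49.5 t 19.48
rows [  1.    0.1 -94.7] 0 n 2.0
```

View pics/c5.png

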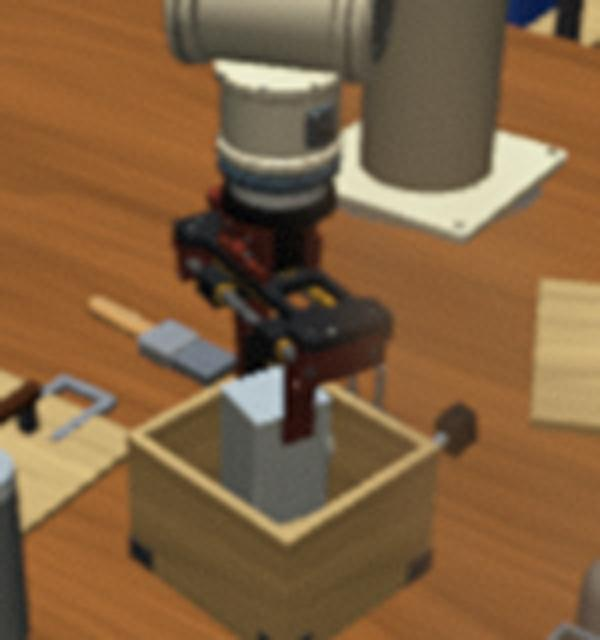

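```bash
python3 - <<'E'
from h import *
c=load('top3')
Q=[plane(c,365+u/7.5,130+v/7.5,10) for u,v in [(97,518),(370,518),(370,228),(97,228)]]; print(Q,np.mean(Q,0))
go(445,-256,200,0)
E
```

```text
[array([ 528.7, -184.2,   10. ]), array([ 526., -324.,   10.]), array([ 675.9, -329.2,   10. ]), array([ 678.7, -188.5,   10. ])] [ 602.325 -256.475   10.   ]
cur [593.  226.5 104.4] yaw -23.28 tilt [ 0.0068  0.0046 -1.    ] F [ 0.1  0.5 -8.2] w 49.7 t 19.52
rows [ -55.2 -501.1  -98.9] -23.3 n 9.0
```

Call:
move_arm(increments=[255, 0, 0, -15, 0, 255, 0, 0, -40, 0, 255, 0, 0, -70, 0, 255, 0, 0, -90, 0, 255, 0, 0, -90, 0, 255, 0, 0, -90, 0])

```text
t: 20.27
ee_pos: [591.5, 225.8, 193.3]
orientation: [0.633, 3.073, 0.008]
ft_force: [-0.1, 0.0, -7.8]
width: 49.7
```

```bash
python3 - <<'E'
from h import *
go(445,-256,200,0)
E
```

```text
cur [591.5 225.8 193.3] yaw -23.28 tilt [ 0.0051  0.0039 -1.    ] F [-0.1  0.  -7.8] w 49.7 t 20.27
rows [ -55.8 -500.5   -9.4] -23.3 n 9.0
```

Call:
move_arm(increments=[255, -2, -20, 0, -1, 255, -6, -55, -2, -3, 255, -11, -100, -4, -5, 255, -17, -150, -6, -7.5, 255, -23, -205, -8, -10, 255, -29, -260, -9, -12.5, 255, -35, -315, -9, -15, 255, -41, -370, -9, -17.5, 255, -47, -420, -9, -20, 255, -52, -465, -9, -22, 255, -55, -490, -9, -22, 255, -56, -500, -9, -22])

```text
t: 21.78
ee_pos: [444.2, -256.5, 198.5]
orientation: [0.038, 3.138, 0.008]
ft_force: [0.3, 0.1, -8.0]
width: 49.7
```

```bash
python3 - <<'E'
from h import *
go(445,-256,200,-1.5)
grab('wrist','w9'); grab('scene','s9')
E
```

```text
cur [ 444.2 -256.5  198.5] yaw -1.39 tilt [ 0.0033  0.005  -1.    ] F [ 0.3  0.1 -8. ] w 49.7 t 21.77
rows [-0.8  0.6 -1.5] 0.1 n 1.0
```

View pics/w9.png

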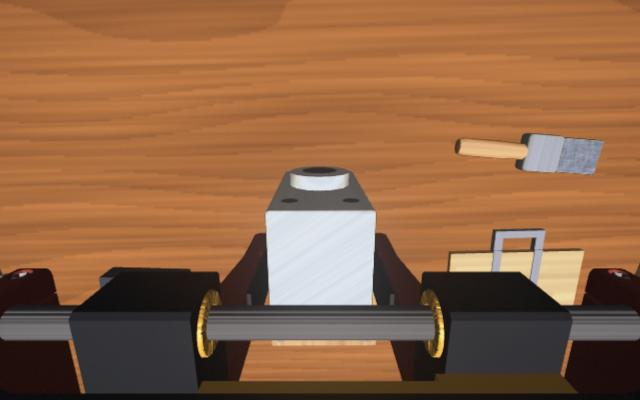

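View pics/s9.png

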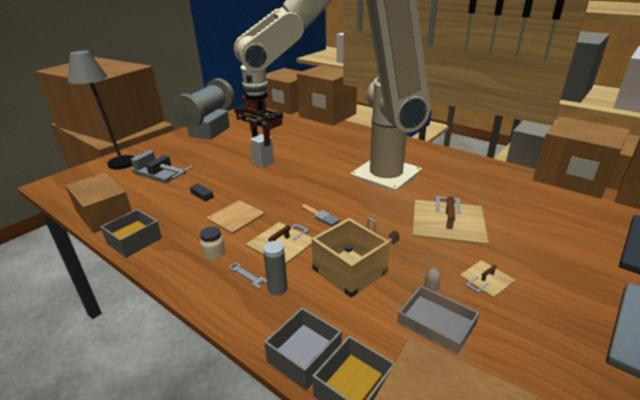

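Call:
move_arm(increments=[255, -20, 0, -30, 0, 255, -60, 0, -60, 0, 255, -110, 0, -60, 0, 255, -145, 0, -60, 0, 255, -150, 0, -60, 0, 255, -150, 0, -60, 0, 255, -150, 0, -60, 0])

```text
t: 22.75
ee_pos: [593.4, -259.1, 259.0]
orientation: [0.037, 3.139, 0.008]
ft_force: [-0.0, 0.3, -7.3]
width: 49.8
```

```bash
python3 - <<'E'
from h import *
go(445,-256,200,-1.5)
grab('wrist','w9')
E
```

```text
cur [ 593.4 -259.1  259. ] yaw -1.34 tilt [ 0.0024  0.0054 -1.    ] F [-0.   0.3 -7.3] w 49.8 t 22.75
rows [148.5  -0.7  58.6] 0.2 n 3.0
```

View pics/w9.png

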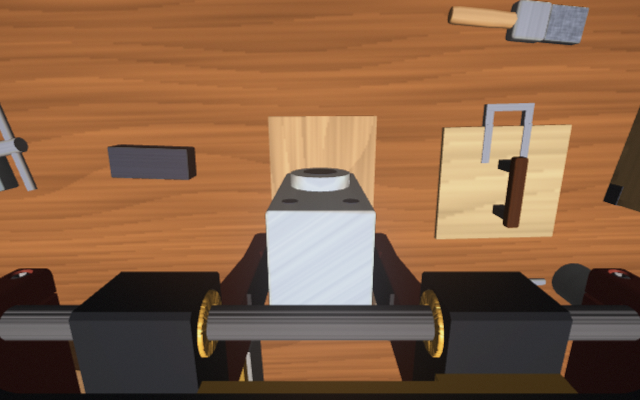

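```bash
python3 - <<'E'
from h import *
crop('w9',255,95,395,185,5.6,'c5')
E
```

```text
(no output)
```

View pics/c5.png

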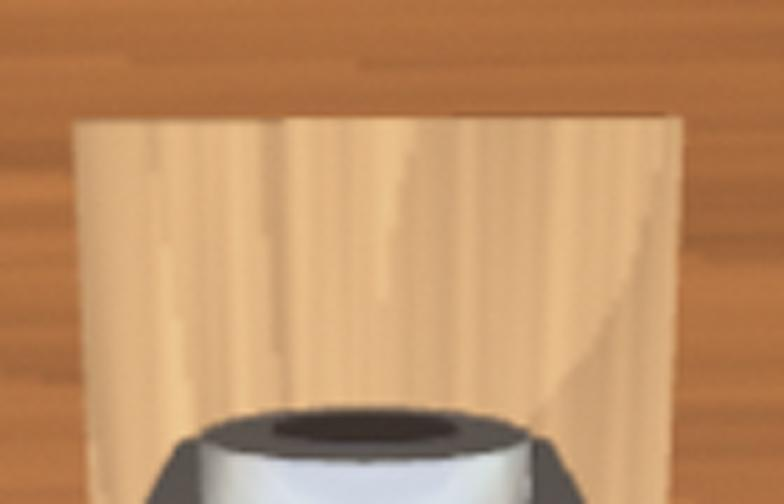

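```bash
python3 - <<'E'
from h import *
c=load('w9')
L=plane(c,255+75/5.6,95+120/5.6,10); Rr=plane(c,255+683/5.6,95+117/5.6,10)
print(L,Rr,np.linalg.norm(L-Rr),(L+Rr)/2, 'yaw',np.degrees(np.arctan2(-(Rr-L)[0],(Rr-L)[1])))
o=ctrl.get_obs(); print(o['ee_pos'])
for v in (210,211): print(plane(c,267.5,v,259+50),plane(c,374.5,v,259+50))
# side edges bottom of visible
print(plane(c,255+97/5.6,95+500/5.6,10),plane(c,255+670/5.6,95+500/5.6,10))
crop('w9',250,155,390,315,4,'c6')
E
```

```text
[ 526.6 -322.2   10. ] [ 529.2 -182.5   10. ] 139.72419260815212 [ 527.9  -252.35   10.  ] yaw -1.066226415900849
[ 593.44420918 -259.32646822  259.20743427]
[ 561.9 -281.6  309. ] [ 563.1 -234.2  309. ]
[ 562.3 -281.7  309. ] [ 563.6 -234.2  309. ]
[ 615.9 -322.7   10. ] [ 619.3 -183.6   10. ]
```

View pics/c6.png

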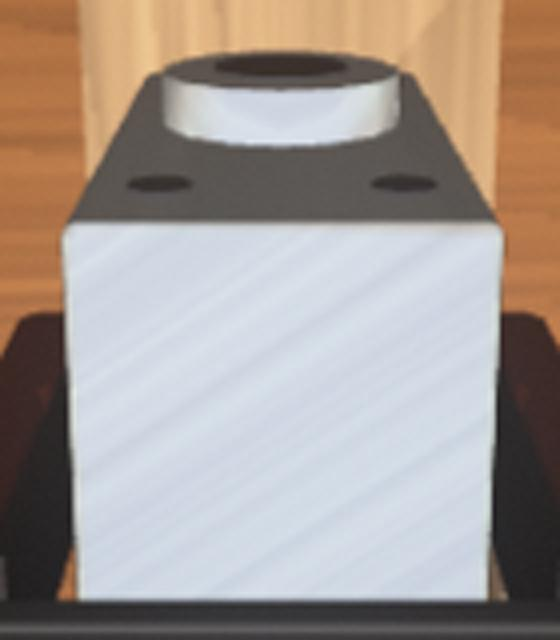

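```bash
python3 - <<'E'
from h import *
go(492,-251.8,120,-1.1)
E
```

```text
cur [ 593.4 -259.3  259.2] yaw -1.36 tilt [ 0.0029  0.0052 -1.    ] F [-0.9  0.1 -7.7] w 50.2 t 22.8
rows [102.    4.4 139. ] -0.3 n 3.0
```

Call:
move_arm(increments=[255, 25, 1, 0, 0, 255, 65, 2, 0, 0, 255, 98, 4, 20, -0.3, 255, 102, 4.5, 60, -0.3, 255, 102, 4.5, 105, -0.3, 255, 102, 4.5, 132, -0.3, 255, 102, 4.5, 139, -0.3, 255, 102, 4.5, 139, -0.3, 255, 102, 4.5, 139, -0.3])

```text
t: 23.92
ee_pos: [493.0, -252.3, 121.5]
orientation: [0.029, 3.136, 0.006]
ft_force: [0.8, -0.1, -6.5]
width: 49.8
```

```bash
python3 - <<'E'
from h import *
go(492,-251.8,58,-1.1)
grab('scene','s9'); crop('s9',190,110,310,250,4.2,'c5'); grab('wrist','w10')
E
```

```text
cur [ 493.  -252.3  121.5] yaw -1.07 tilt [ 0.0053  0.0038 -1.    ] F [ 0.8 -0.1 -6.5] w 49.8 t 23.93
rows [ 1.3  0.2 63.5] 0.0 n 2.0
```

View pics/c5.png

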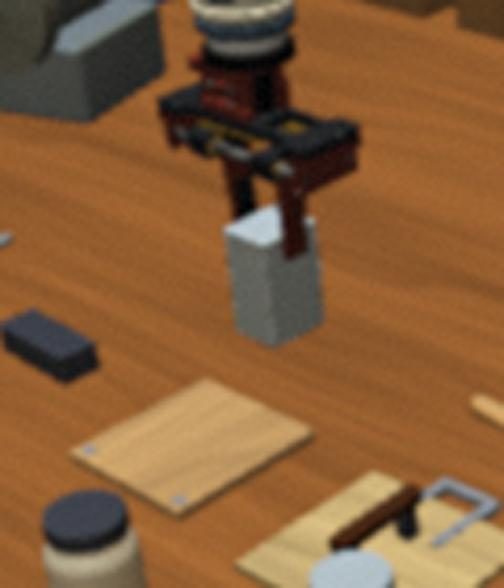

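```bash
python3 - <<'E'
from h import *
s=load('s9')
for z in (60,65,70,75): print(z,proj(s,[522,-227.5,z]), plane(s,255.5,192.1,z))
for z in (165,172): print(z,proj(s,[522,-227.5,z]))
E
```

```text
60 [256.1 195.4] [ 507. -246.   60.]
65 [255.9 194.2] [ 512.6 -239.4   65. ]
70 [255.8 193. ] [ 518.2 -232.8   70. ]
75 [255.6 191.8] [ 523.8 -226.2   75. ]
165 [252.9 169.3]
172 [252.6 167.5]
```

Call:
move_arm(increments=[255, 0, 0, 25, 0, 255, 0.5, 0, 50, 0, 255, 1, 0, 62, 0, 255, 1, 0, 66, 0, 255, 1, 0, 68, 0, 255, 1, 0, 68, 0])

```text
t: 24.78
ee_pos: [492.7, -252.1, 53.9]
orientation: [0.029, 3.135, 0.006]
ft_force: [0.4, -0.1, -8.3]
width: 49.8
```

Call:
move_arm(increments=[255, 0, 0, 1, 0, 255, 0, 0, 1.8, 0, 255, 0, 0, 1.8, 0])

```text
t: 25.15
ee_pos: [492.7, -252.1, 52.2]
orientation: [0.029, 3.135, 0.005]
ft_force: [-0.0, -1.3, -8.2]
width: 49.7
```

Call:
move_arm(increments=[255, 0, 0, 0.5, 0, 255, -2, 0, 0.8, 0, 255, -4, 0, 0.8, 0, 255, -4, 0, 0.8, 0])

```text
t: 25.65
ee_pos: [497.0, -252.2, 51.4]
orientation: [0.029, 3.135, 0.005]
ft_force: [0.5, 0.5, -7.4]
width: 49.7
```

Call:
move_arm(increments=[255, -1, 0, 0, 0, 255, -2, 0, 0, 0, 255, -2, 0, 0, 0])

```text
t: 26.02
ee_pos: [498.0, -252.1, 51.2]
orientation: [0.029, 3.137, 0.006]
ft_force: [-4.6, 0.0, -5.7]
width: 49.9
```

Call:
move_arm(increments=[255, -0.3, 0, 0.6, 0, 255, -0.3, 0, 1.2, 0, 255, -0.3, 0, 1.2, 0])

```text
t: 26.4
ee_pos: [498.4, -252.0, 50.4]
orientation: [0.029, 3.137, 0.006]
ft_force: [-4.8, 1.5, 0.4]
width: 49.8
```

Call:
move_arm(increments=[80, 0, 0, 0, 0, 80, 0, 0, 0, 0, 80, 0, 0, 0, 0, 80, 0, 0, 0, 0])

```text
t: 26.9
ee_pos: [498.8, -252.1, 50.5]
orientation: [0.029, 3.136, 0.006]
ft_force: [-0.0, -1.2, -0.3]
width: 60.2
```

```bash
python3 - <<'E'
from h import *
go(498,-252,200)
grab('scene','s10'); crop('s10',190,110,310,250,4.2,'c5'); grab('wrist','w10'); crop('w10',200,100,440,320,2.6,'c6')
E
```

```text
cur [ 498.8 -252.1   50.5] yaw -1.05 tilt [ 0.0053  0.0037 -1.    ] F [-0.  -1.2 -0.3] w 60.2 t 26.9
rows [  -0.     0.7 -149.5] 0 n 3.0
```

View pics/c5.png

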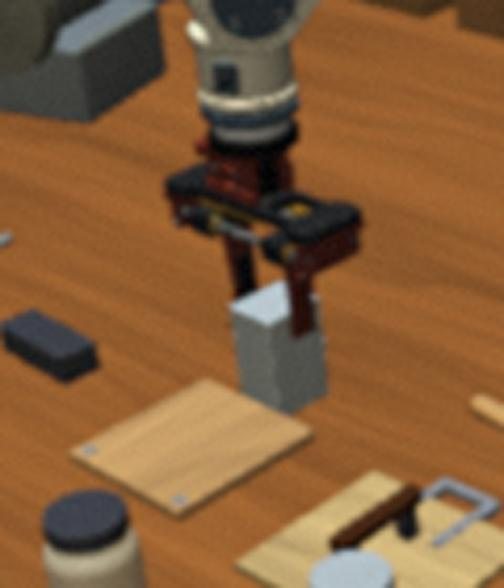

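View pics/c6.png

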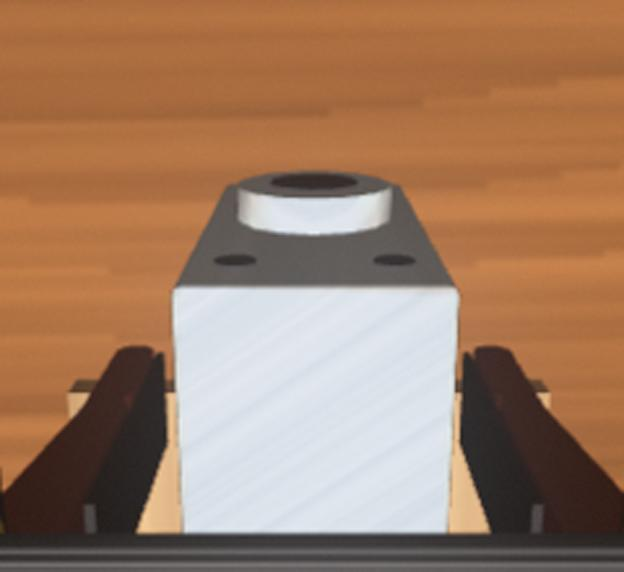

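Call:
move_arm(increments=[80, 0, 0, -20, 0, 80, 0, 0, -60, 0, 80, 0, 0, -110, 0, 180, 20, 0, -120, 0, 255, 60, 0, -120, 0, 255, 85, 0, -120, 0, 255, 85, 0, -120, 0, 255, 85, 0, -120, 0, 255, 85, 0, -120, 0, 255, 85, 0, -120, 0])

```text
t: 28.25
ee_pos: [413.6, -251.0, 169.9]
orientation: [0.028, 3.137, 0.006]
ft_force: [-0.3, 0.3, -0.4]
width: 0.9
```

```bash
python3 - <<'E'
from h import *
go(420,-251,82,-1.1)
grab('scene','s11'); crop('s11',190,110,310,250,4.2,'c5'); grab('wrist','w11')
E
```

```text
cur [ 413.6 -251.   169.9] yaw -1.02 tilt [ 0.0048  0.0039 -1.    ] F [-0.3  0.3 -0.4] w 0.9 t 28.25
rows [-6.  -0.3 87.9] 0.1 n 2.0
```

View pics/c5.png

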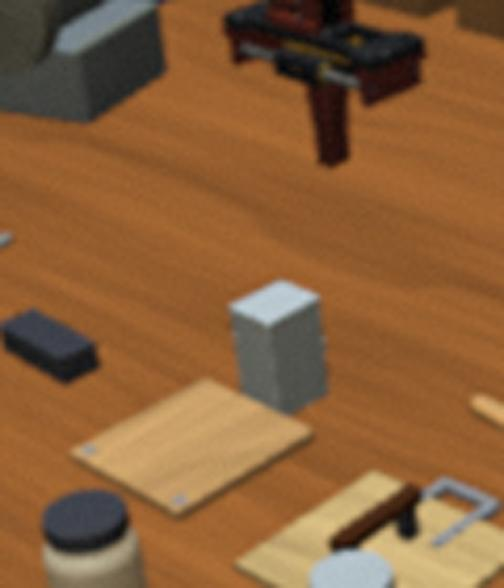

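View pics/w11.png

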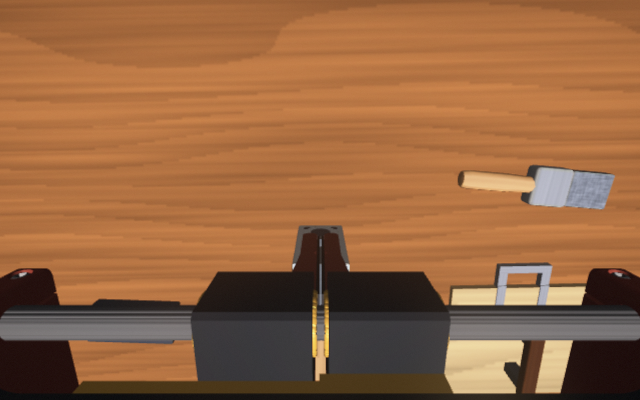

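Call:
move_arm(increments=[255, 0, 0, 40, 0, 255, -5, 0, 80, 0, 255, -20, 0, 87, 0, 255, -30, 0, 87, 0, 255, -38, 0, 87, 0, 255, -38, 0, 87, 0])

```text
t: 29.1
ee_pos: [453.2, -251.7, 84.2]
orientation: [0.027, 3.135, 0.004]
ft_force: [0.2, -0.6, -0.3]
width: 0.4
```

Call:
move_arm(increments=[255, -4, 0, 0, 0, 255, -8, 0, 0, 0, 255, -12, 0, 0, 0, 255, -16, 0, 0, 0, 255, -20, 0, 0, 0, 255, -20, 0, 0, 0])

```text
t: 29.85
ee_pos: [473.5, -252.0, 84.3]
orientation: [0.027, 3.135, 0.004]
ft_force: [-0.4, -0.3, -0.3]
width: 0.5
```

```bash
python3 - <<'E'
from h import *
go(420,-251,82,-1.1)
grab('scene','s11'); crop('s11',190,110,310,250,4.2,'c5')
E
```

```text
cur [ 473.5 -252.    84.3] yaw -0.98 tilt [ 0.0069  0.0027 -1.    ] F [-0.4 -0.3 -0.3] w 0.5 t 29.85
rows [53.5  0.1  2. ] 0.1 n 1.0
```

View pics/c5.png

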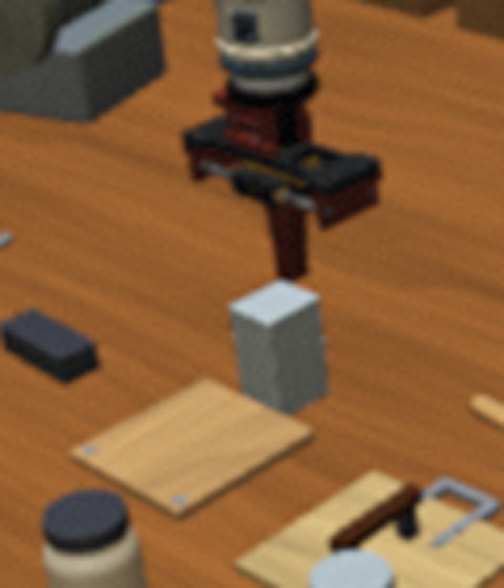

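```bash
python3 - <<'E'
from h import *
s=load('s11')
for p in [(473.5,-252,84),(473.5,-252,100),(483.5,-252,100),(463.5,-252,100),(467.5,-227,100),(467.5,-277,100),(528,-227,100),(528,-277,100)]: print(p,(proj(s,p)-[190,110])*4.2)
crop('s11',230,160,290,215,12,'c6'); grab('wrist','w12'); crop('w12',200,130,440,320,3,'c7')
E
```

```text
(473.5, -252, 84) [295.26 303.24]
(473.5, -252, 100) [293.58 287.28]
(483.5, -252, 100) [285.18 291.48]
(463.5, -252, 100) [301.98 282.66]
(467.5, -227, 100) [318.78 292.74]
(467.5, -277, 100) [278.46 276.36]
(528, -227, 100) [267.54 320.88]
(528, -277, 100) [227.22 303.66]
```

View pics/c6.png

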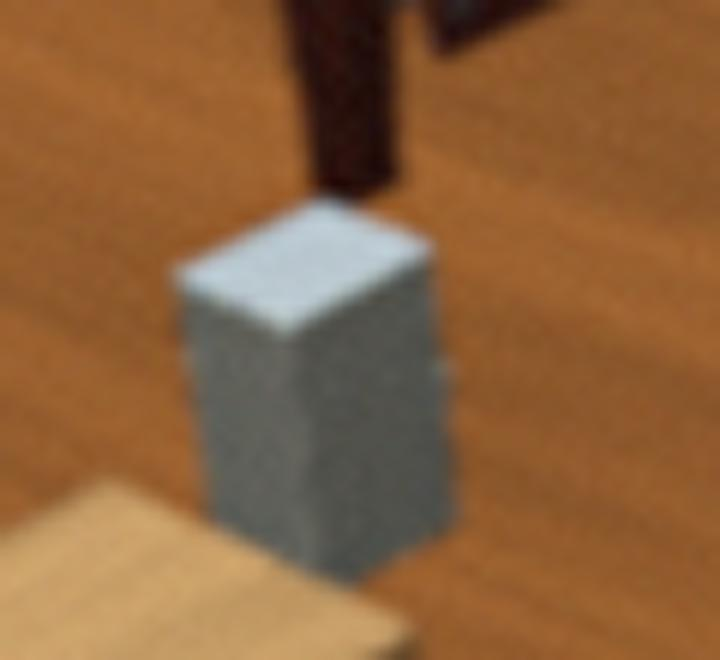

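View pics/c7.png

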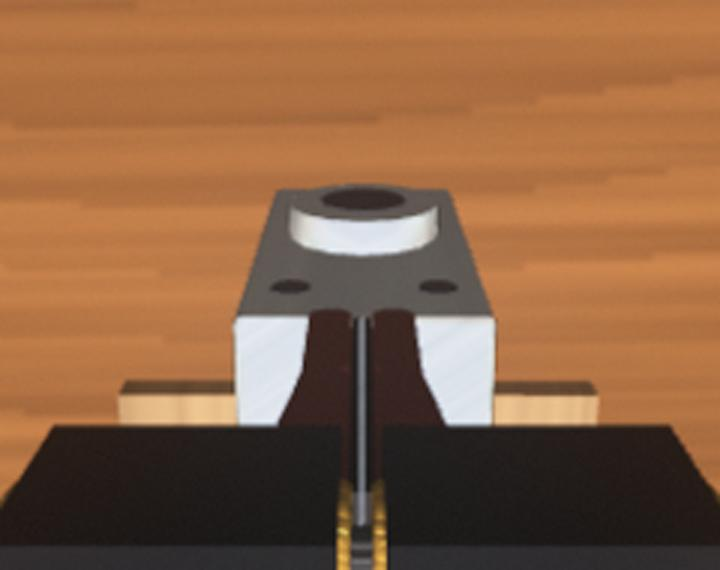

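The scene view puts the closed fingertips about 26 mm above the reported TCP, at z≈110. That also explains why the first grasp on the handle missed. I'll back off, go lower and push again.

Call:
move_arm(increments=[255, 20, 0, 0, 0, 255, 42, 0, 0, 0, 255, 42, 0, 0, 0, 255, 42, 0, 15, 0, 255, 42, 0, 26, 0, 255, 42, 0, 26, 0, 255, 42, 0, 26, 0])

```text
t: 30.82
ee_pos: [431.5, -251.1, 57.7]
orientation: [0.027, 3.135, 0.005]
ft_force: [-0.0, 0.1, 0.2]
width: 0.6
```

```bash
python3 - <<'E'
from h import *
go(455,-251.7,60,-1.1)
grab('scene','s12'); crop('s12',230,160,290,215,12,'c6')
s=load('s12')
for z in (58,80,84,88):print(z,(proj(s,(431,-251.5,z))-[230,160])*12)
E
```

```text
cur [ 431.5 -251.1   57.7] yaw -0.98 tilt [ 0.0062  0.0031 -1.    ] F [-0.   0.1  0.2] w 0.6 t 30.82
rows [-23.6  -0.2  -2.1] 0.1 n 1.0
58 [470.4 285.6]
80 [464.4 224.4]
84 [463.2 212.4]
88 [462.  201.6]
```

View pics/c6.png

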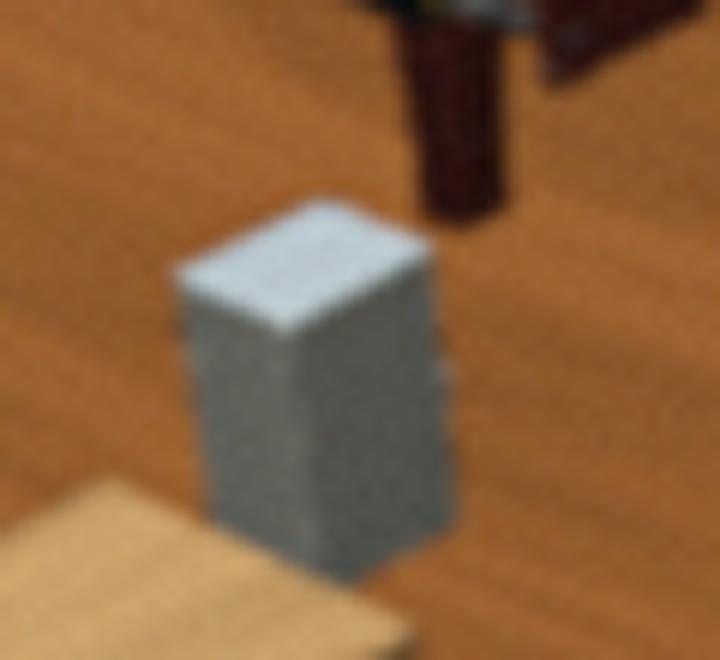

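Call:
move_arm(increments=[255, -10, 0, 0, 0, 255, -18, 0, 0, 0, 255, -23, 0, 0, 0, 255, -27, 0, 0, 0, 255, -31, 0, 0, 0, 255, -35, 0, 0, 0, 255, -39, 0, 0, 0, 255, -39, 0, 0, 0])

```text
t: 31.88
ee_pos: [468.9, -251.2, 58.2]
orientation: [0.026, 3.138, 0.007]
ft_force: [-6.4, 0.9, 5.8]
width: 0.4
```

```bash
python3 - <<'E'
from h import *
go(455,-251.7,60,-1.1)
grab('scene','s12'); crop('s12',230,160,290,215,12,'c6')
E
```

```text
cur [ 468.9 -251.2   58.2] yaw -0.96 tilt [ 0.0032  0.0041 -1.    ] F [-6.4  0.9  5.8] w 0.4 t 31.88
rows [13.8 -0.7 -1.9] 0.1 n 1.0
```

View pics/c6.png

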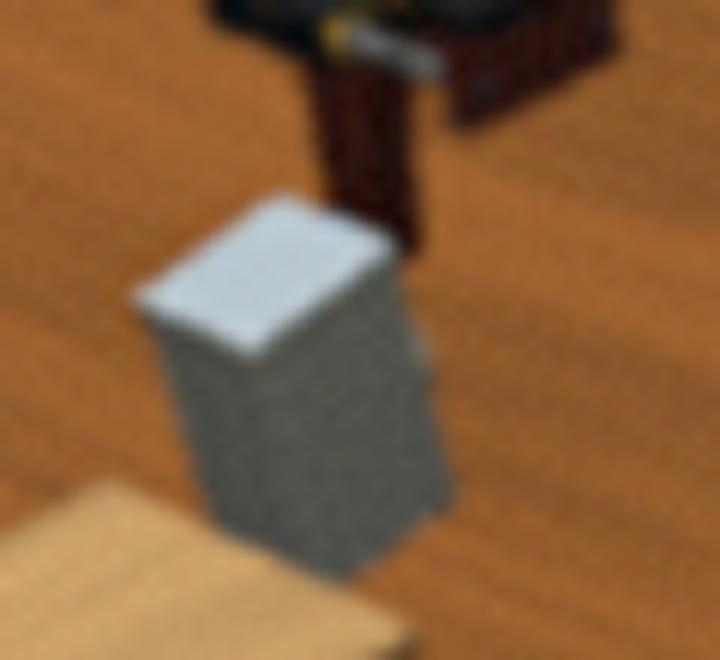

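Tipping properly, about 12 mm so far. I'll keep pushing.

Call:
move_arm(increments=[255, -4, 0, 0, 0, 255, -8, 0, 0, 0, 255, -12, 0, 0, 0, 255, -16, 0, 0, 0, 255, -20, 0, 0, 0, 255, -20, 0, 0, 0])

```text
t: 32.67
ee_pos: [488.6, -251.6, 59.0]
orientation: [0.026, 3.139, 0.006]
ft_force: [-4.5, 0.0, 9.4]
width: 0.7
```

```bash
python3 - <<'E'
from h import *
go(455,-251.7,60,-1.1)
grab('scene','s12'); crop('s12',215,150,290,215,10,'c6')
E
```

```text
cur [ 488.6 -251.6   59. ] yaw -0.95 tilt [ 0.0027  0.0041 -1.    ] F [-4.5  0.   9.4] w 0.7 t 32.67
rows [33.6 -0.7 -1.1] 0.1 n 1.0
```

View pics/c6.png

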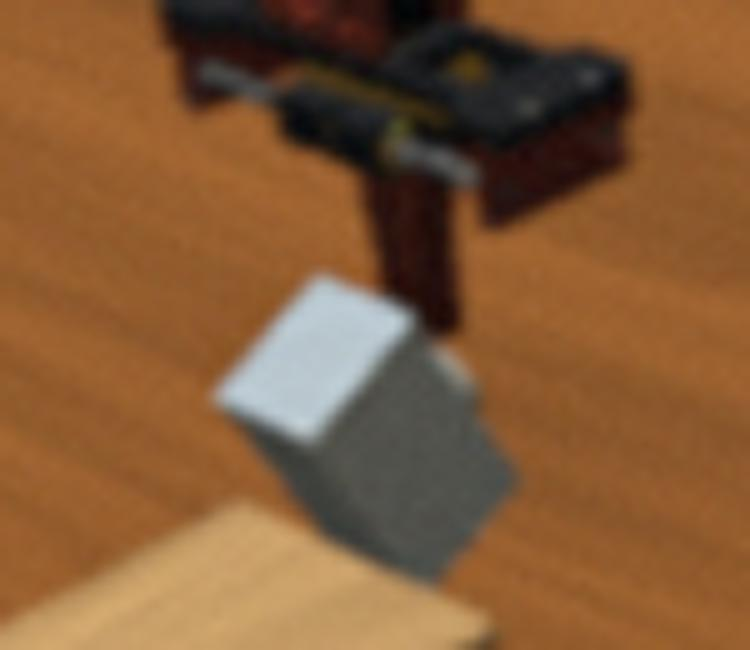

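Call:
move_arm(increments=[255, -4, 0, 0, 0, 255, -8, 0, 0, 0, 255, -12, 0, 0, 0, 255, -15, 0, 0, 0, 255, -15, 0, 0, 0, 255, -15, 0, 0, 0])

```text
t: 33.48
ee_pos: [505.1, -252.6, 62.0]
orientation: [0.026, 3.136, 0.004]
ft_force: [-6.3, 2.5, 27.0]
width: 0.4
```

```bash
python3 - <<'E'
from h import *
go(455,-251.7,60,-1.1)
grab('scene','s12'); crop('s12',200,150,290,215,8.5,'c6')
E
```

```text
cur [ 505.1 -252.6   62. ] yaw -0.95 tilt [ 0.0056  0.0024 -1.    ] F [-6.3  2.5 27. ] w 0.4 t 33.48
rows [50.1  0.1  1.7] 0.2 n 1.0
```

View pics/c6.png

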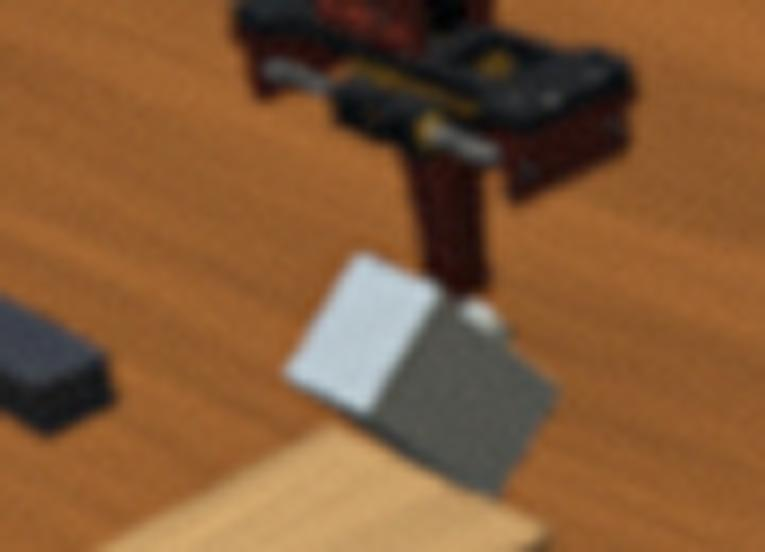

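Call:
move_arm(increments=[255, -1, 0, -4, 0, 255, -2, 0, -8, 0, 255, -5, 0, -10, 0, 255, -8, 0, -12, 0, 255, -8, 0, -12, 0])

```text
t: 34.15
ee_pos: [513.3, -252.8, 73.9]
orientation: [0.026, 3.136, 0.004]
ft_force: [-0.1, 0.1, 0.2]
width: 0.5
```

```bash
python3 - <<'E'
from h import *
go(455,-251.7,60,-1.1)
grab('scene','s12'); crop('s12',200,150,290,215,8.5,'c6')
E
```

```text
cur [ 513.3 -252.8   73.9] yaw -0.94 tilt [ 0.0057  0.0024 -1.    ] F [-0.1  0.1  0.2] w 0.5 t 34.15
rows [58.4  0.1 13.6] 0.2 n 1.0
```

View pics/c6.png

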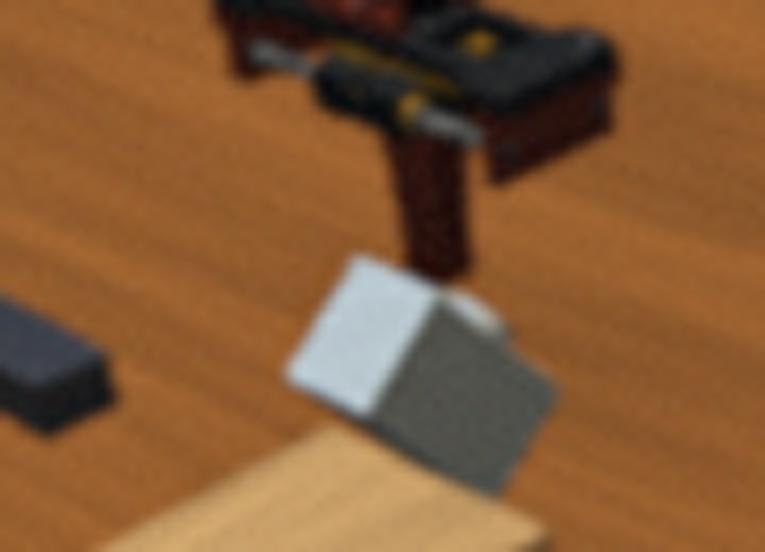

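```bash
python3 - <<'E'
from h import *
s=load('s12')
for n,u,v,z in [('tp',375,415,10),('tpR',287,375,10),('bt',490,495,10),('top up',440,295,70),('bot up',557,390,70),('topupR',355,255,70)]: print(n,plane(s,200+u/8.5,150+v/8.5,z))
E
```

```text
tp [ 511.7 -310.4   10. ]
tpR [ 511.9 -368.7   10. ]
bt [ 527.  -221.6   10. ]
top up [ 488.9 -283.2   70. ]
bot up [ 515.4 -185.    70. ]
topupR [ 486.5 -340.4   70. ]
```

Call:
move_arm(increments=[255, 0, 0, -50, 0, 255, 0, 0, -100, 0, 255, 0, 0, -150, 0, 255, 0, 0, -150, 0, 255, 0, 0, -150, 0])

```text
t: 34.83
ee_pos: [511.6, -252.8, 223.1]
orientation: [0.026, 3.137, 0.005]
ft_force: [-0.6, 0.3, -0.5]
width: 0.6
```

```bash
python3 - <<'E'
from h import *
go(620,-251.7,60,-1.1)
grab('wrist','w13'); 
E
```

```text
cur [ 511.6 -252.8  223.1] yaw -0.95 tilt [ 0.0047  0.003  -1.    ] F [-0.6  0.3 -0.5] w 0.6 t 34.83
rows [-107.6    2.4  163.6] 0.2 n 4.0
```

View pics/w13.png

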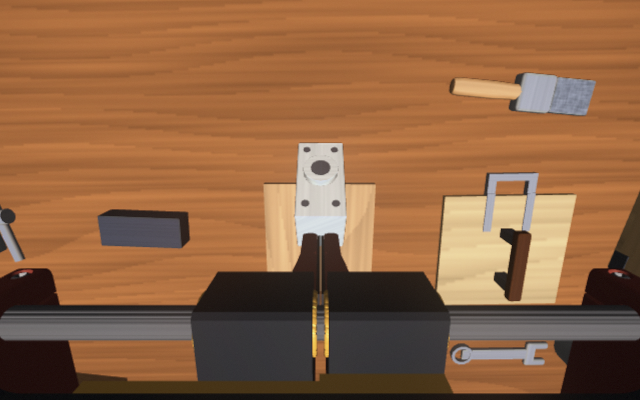

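```bash
python3 - <<'E'
from h import *
grab('scene','s13'); crop('s13',200,150,290,215,8.5,'c6'); crop('w13',250,120,390,260,5.5,'c7')
s=load('s12'); w=load('w13')
f=lambda u,v:(200+u/8.5,150+v/8.5)
print(tri(s,f(557,390),w,(342,143))); print(tri(s,f(440,295),w,(345,219))); print(tri(s,f(375,415),w,(344,243)))
E
```

```text
(array([ 476. , -227.3,   35.7]), np.float64(2.4))
(array([ 538.3, -227.2,  111.8]), np.float64(4.1))
(array([ 579.7, -226.1,   74.7]), np.float64(1.9))
```

View pics/c6.png

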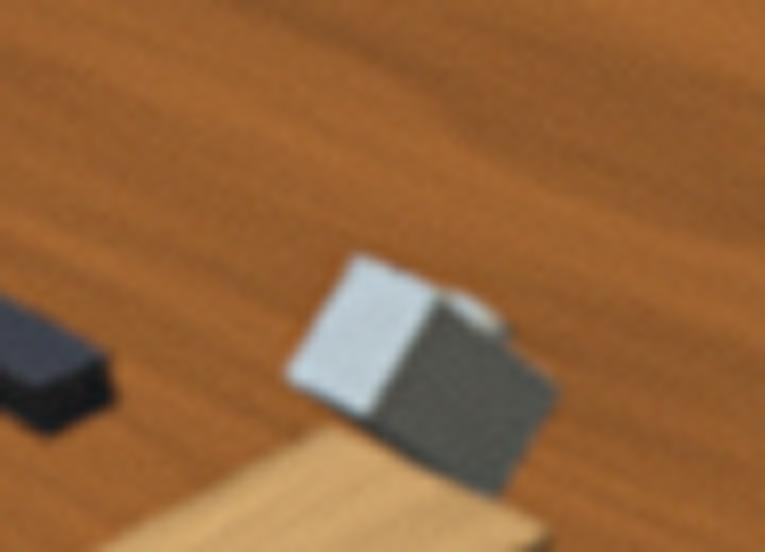

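View pics/c7.png

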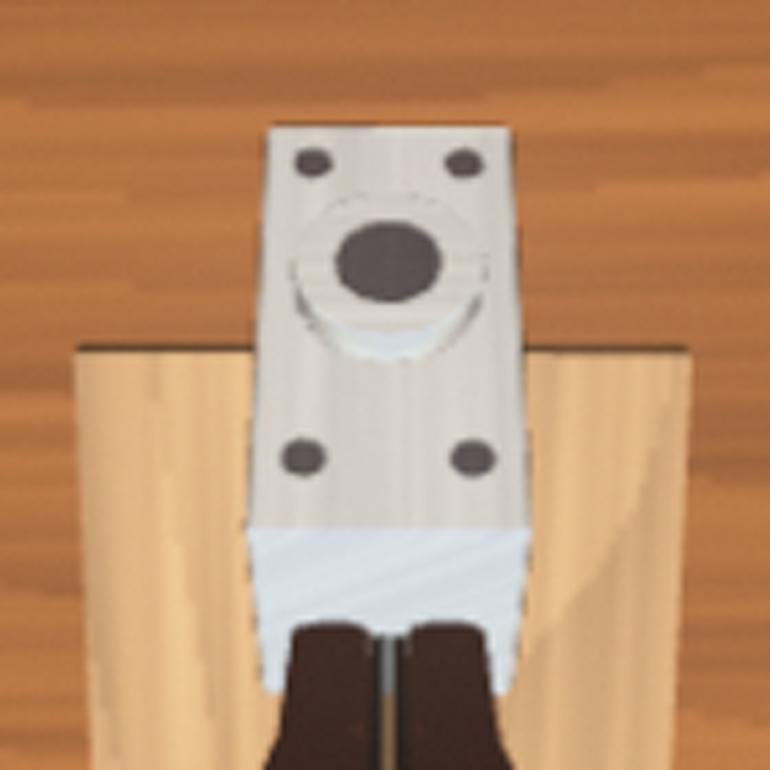

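The block is balanced at about 40°, with its lower edge on the bench and its face on the fence. It needs a little more push near the top.

Call:
move_arm(increments=[255, 12, 0, 40, 0, 255, 12, 0, 90, 0, 255, 12, 0, 130, 0, 255, 12, 0, 144, 0, 255, 12, 0, 144, 0, 255, 6, 0, 144, 0, 255, 2, 0, 144, 0, 255, -2, 0, 144, 0, 255, -6, 0, 144, 0, 255, -10, 0, 144, 0, 255, -14, 0, 144, 0, 255, -14, 0, 144, 0])

```text
t: 36.42
ee_pos: [525.8, -252.2, 78.0]
orientation: [0.026, 3.139, 0.006]
ft_force: [-0.7, -0.5, -0.5]
width: 0.3
```

```bash
python3 - <<'E'
from h import *
grab('scene','s14'); crop('s14',200,150,290,215,8.5,'c6')
E
```

```text
(no output)
```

View pics/c6.png

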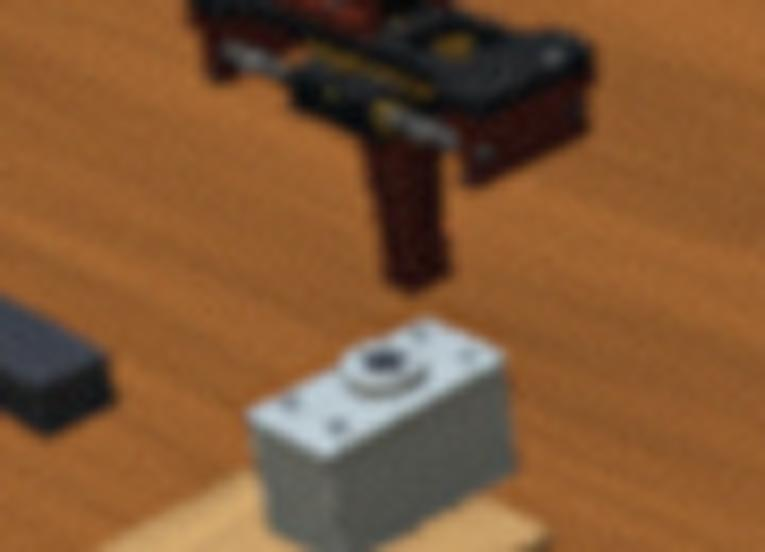

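Call:
move_arm(increments=[255, 0, 0, -50, 0, 255, 0, 0, -110, 0, 255, 10, 0, -160, 0, 200, 10, 0, -170, 0, 100, 10, 0, -170, 0, 0, 10, 0, -170, 0, 0, 10, 0, -170, 0])

```text
t: 37.35
ee_pos: [514.4, -252.3, 246.1]
orientation: [-0.026, -3.141, -0.009]
ft_force: [-0.2, 0.5, -0.1]
width: 36.9
```

```bash
python3 - <<'E'
from h import *
grab('scene','s14'); crop('s14',190,110,440,290,3.2,'c6'); grab('wrist','w14'); crop('w14',240,100,400,300,3,'c7'); grab('top','top4')
go(0,0,0)
E
```

```text
cur [ 514.9 -252.5  247. ] yaw -0.94 tilt [ 0.0011  0.0048 -1.    ] F [-0.5  0.9  0.3] w 49.1 t 37.5
rows [519.2 242.9 247.7] 0 n 10.0
```

View pics/c6.png

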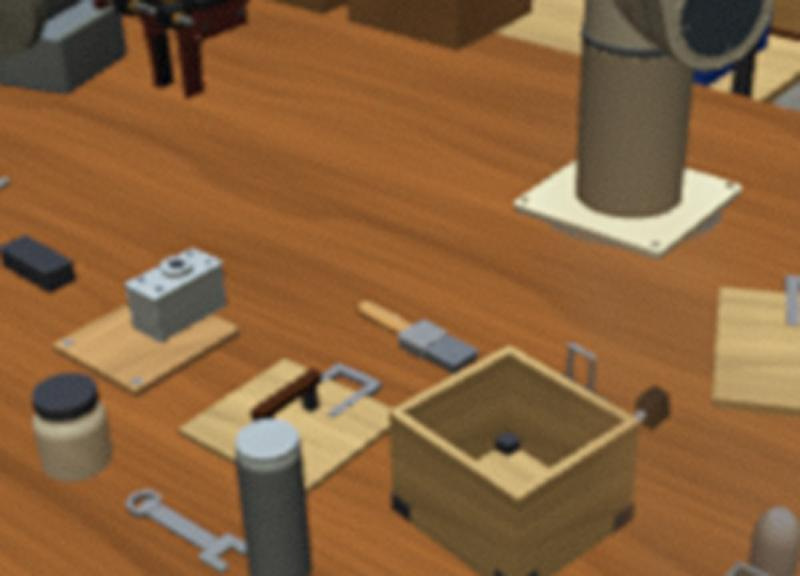

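View pics/c7.png

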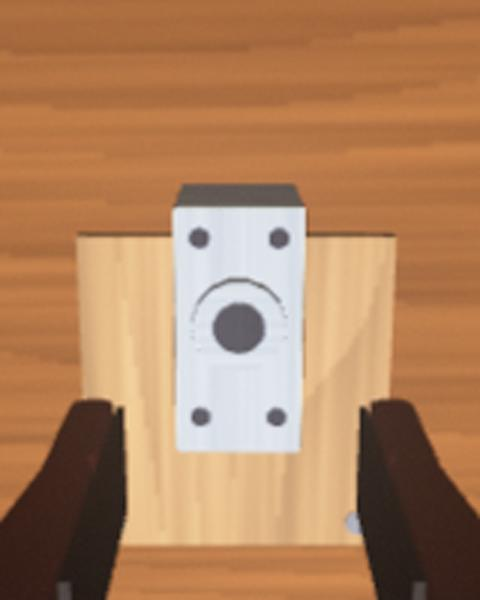

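View pics/top4.png

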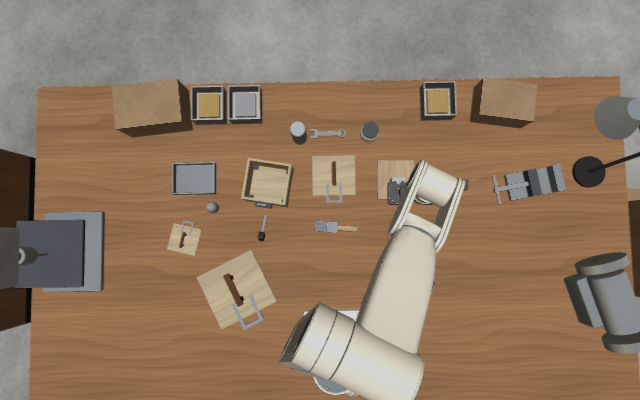

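```bash
python3 - <<'E'
from h import *
w=load('w14'); f=lambda u,v:(240+u/3,100+v/3)
print('boardL/R',plane(w,*f(78,236),10),plane(w,*f(395,236),10))
for n,p,z in [('lowL',(182,185),10),('lowR',(298,185),10),('upL',(173,207),70),('upR',(305,207),70),('farL',(178,451),70),('farR',(300,451),70)]: print(n,plane(w,*f(*p),z))
E
```

```text
boardL/R [ 526.6 -321.9   10. ] [ 529.  -183.1   10. ]
lowL [ 504.9 -275.7   10. ]
lowR [ 505.8 -225.6   10. ]
upL [ 504.2 -276.    70. ]
upR [ 505.  -226.7   70. ]
farL [ 602.7 -277.4   70. ]
farR [ 603.6 -228.6   70. ]
```

The block lies flat and square with the boss up, but its lower end overhangs the front edge by about 22 mm. I'll nudge it fully onto the board, pushing with two separated fingertips so it stays square.

```bash
python3 - <<'E'
from h import *
go(462,-251.0,150,-1.0)
E
```

```text
cur [ 514.9 -252.5  247. ] yaw -0.94 tilt [ 0.0011  0.0048 -1.    ] F [-0.5  0.9  0.3] w 49.1 t 37.5
rows [53.   0.2 96.9] 0.1 n 2.0
```

Call:
move_arm(increments=[120, 25, 0, 0, 0, 186, 53, 0, 20, 0, 186, 53, 0, 60, 0, 186, 53, 0, 97, 0, 186, 53, 0, 97, 0, 186, 53, 0, 97, 0])

```text
t: 38.25
ee_pos: [462.7, -251.5, 150.8]
orientation: [0.025, 3.14, 0.007]
ft_force: [-0.3, 0.4, 0.0]
width: 23.9
```

```bash
python3 - <<'E'
from h import *
go(488,-251.5,22,-1.0)
E
```

```text
cur [ 462.7 -251.5  150.8] yaw -0.93 tilt [ 0.0018  0.0044 -1.    ] F [-0.3  0.4  0. ] w 23.9 t 38.25
rows [-2.510e+01 -1.000e-01  1.289e+02] 0.1 n 3.0
```

Call:
move_arm(increments=[186, 0, 0, 50, 0, 186, 0, 0, 100, 0, 186, 0, 0, 126, 0, 186, -5, 0, 129, 0, 186, -15, 0, 129, 0, 186, -25, 0, 129, 0, 186, -30, 0, 129, 0, 186, -34, 0, 129, 0, 186, -38, 0, 129, 0, 186, -42, 0, 129, 0, 186, -42, 0, 129, 0])

```text
t: 39.62
ee_pos: [503.3, -251.1, 22.4]
orientation: [-0.025, -3.14, -0.009]
ft_force: [-7.2, 0.1, 5.7]
width: 24.1
```

```bash
python3 - <<'E'
from h import *
go(488,-251.5,22,-1.0)
grab('wrist','w15'); crop('w15',200,60,440,320,2.2,'c7'); grab('scene','s15'); crop('s15',190,130,290,230,5.5,'c6')
w=load('w15'); f=lambda u,v:(200+u/2.2,60+v/2.2)
E
```

```text
cur [ 503.3 -251.1   22.4] yaw -0.9 tilt [-0.0014  0.0055 -1.    ] F [-7.2  0.1  5.7] w 24.1 t 39.62
rows [15.3 -0.6  0.4] 0.1 n 1.0
```

View pics/c7.png

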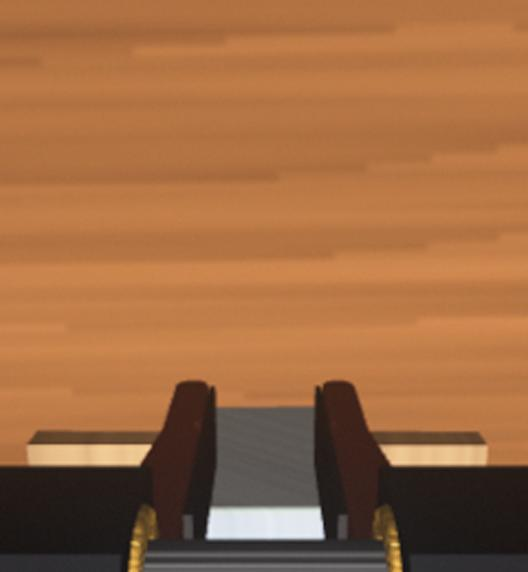

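View pics/c6.png

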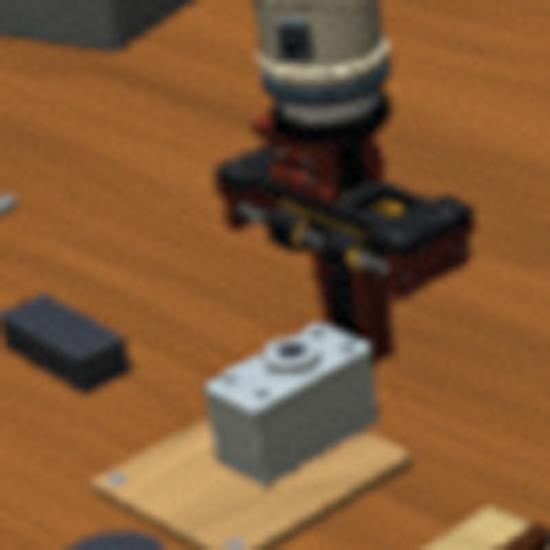

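Call:
move_arm(increments=[186, -4, 0, 0, 0, 186, -8, 0, 0, 0, 186, -12, 0, 0, 0, 186, -16, 0, 0, 0, 186, -18, 0, 0, 0, 186, -18, 0, 0, 0])

```text
t: 40.48
ee_pos: [521.2, -251.2, 22.5]
orientation: [-0.024, -3.139, -0.009]
ft_force: [-5.0, 0.5, 1.0]
width: 23.7
```

Call:
move_arm(increments=[186, 20, 0, 0, 0, 186, 50, 0, 0, 0, 186, 50, 0, -60, 0, 186, 40, 0, -120, 0, 120, 10, 0, -180, 0, 60, 5, 0, -220, 0, 0, 0, 0, -225, 0, 0, 0, 0, -225, 0, 0, 0, 0, -225, 0])

```text
t: 41.6
ee_pos: [520.6, -252.0, 245.7]
orientation: [-0.024, -3.137, -0.011]
ft_force: [-0.4, 0.1, -0.7]
width: 70.0
```

```bash
python3 - <<'E'
from h import *
go(0,0,0)
grab('wrist','w16'); crop('w16',240,100,400,300,3,'c7'); grab('scene','s16'); crop('s16',190,110,440,290,3.2,'c6')
E
```

```text
cur [ 520.6 -252.   245.7] yaw -0.89 tilt [-0.0048  0.0072 -1.    ] F [-0.4  0.1 -0.7] w 70.0 t 41.6
rows [523.3 242.1 250. ] 0 n 11.0
```

View pics/c7.png

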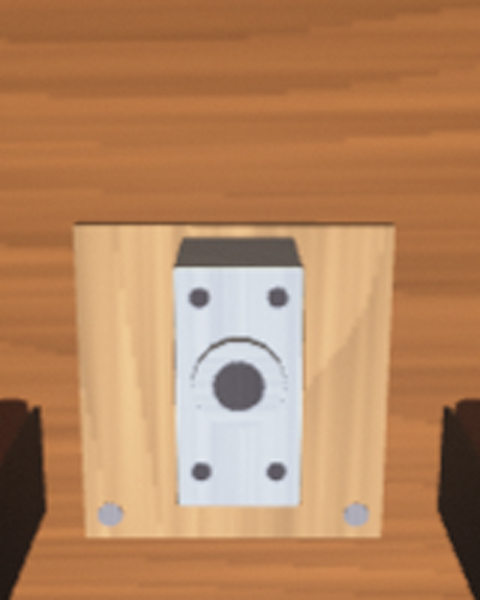

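View pics/c6.png

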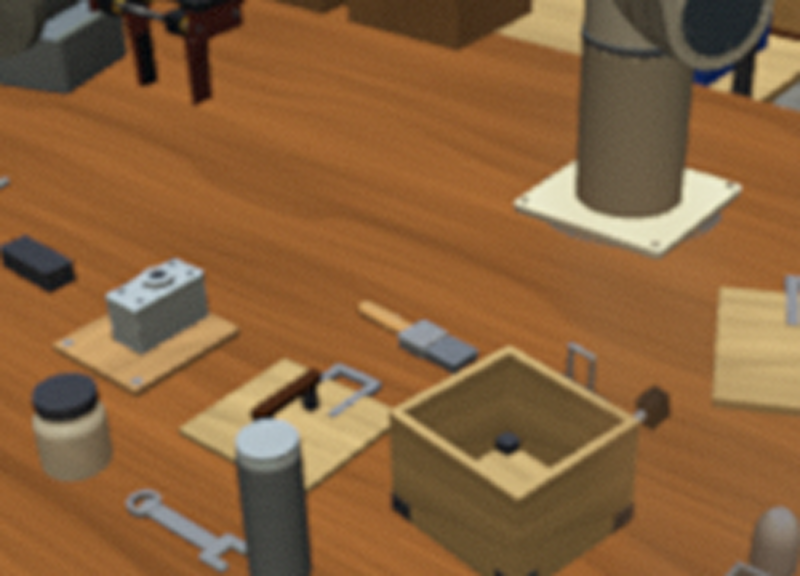

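The block now lies fully on the board, square, with the boss up. The lid is flat with its handle up, the pin is on the bench, and the bystanders haven't moved. Handing in.

```bash
python3 -c "
from h import *
o=ctrl.get_obs();print(o['t'],o['ft_force'],abs(o['qvel']).max()); print(ctrl.close_job())"
```

```text
41.7 [0.93185329 0.21501374 0.35635218] 0.007054818097270311
the job is handed in; nothing more can be done
None
```

I finished the job and handed it in at 41.7 s. The order was as asked: pin out and laid on the bench, lid on the bare bench between chest and board, block stood against the fence, released and pushed over onto the board.

**Last checks:**
- **Block:** the wrist view shows it flat on the board, boss up, square and fully inside the edges.
- **Lid, pin and bystanders:** the scene view shows the lid flat with its handle up and the pin lying in front of the chest. By eye, none of the bystanders had moved.
- **Robot:** the arm was still, clear of everything, with about zero wrist force. The highest force I saw at the end of any move was about 28 N.

**What went wrong or disagreed:**
- **Fingertip height:** the real fingertips sit about 24–26 mm above the reported TCP. Because of this my first grasp of the lid handle closed on nothing, and my first push passed above the block.
- **Tipping the block:** it stopped balanced at about 40°, so it needed a second push near its top.
- **Overhang:** it first came down about 22 mm over the front edge, so I nudged it 20–25 mm further onto the board with two fingertips.

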